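Set up the bobbin winder for a run

ROBOT

A 6-joint arm with a two-finger parallel gripper is mounted at the origin on the work surface. World frame = base frame: x ahead of the robot, y to its left, z up, the work surface at z = 0. Lengths are in m, angles in rad, forces in N, time in s.
With the tool pointing down it reaches from about 0.35 to 0.85 m from the base axis. Payload 8.1 kg.
Tool frame: the origin (TCP) lies between the finger pads; the fingertips stand 25 mm ahead of it and the grasp point (between the pads) lies 6 mm ahead of it; z points along the fingers, y is the line along which they close (so a half turn about z gives the same grasp; the last joint's range is limited). The gripper opens to 93 mm and grips with 3 to 60 N. Pads are 15 mm wide; open, the fingers measure 128 mm over their backs; the gripper's body (75 mm by 188 mm) begins 65 mm behind the grasp point.
Start: joints at [-1.385, 0.13, 1.488, -0, 1.523, -0.085], TCP at [0.161, -0.578, 0.244] pointing down, gripper open.
Joint ranges: [-2.96, 2.96], [-0.89, 2.26], [0.02, 2.5], [-1.34, 4.48], [0, 2.73], [-2.66, 2.66]. Speed limits (rad/s): [2.39, 2.39, 2.79, 3.14, 3.14, 3.14].

INTERFACE

Orientations are given as a rotation vector (axis times angle).
In Python, from plant import robot gives the robot as it stands.
- The arm moves only by the tool arm_command, never from a script. Its argument "increments" is text: rows parted by semicolons, each of 5 numbers parted by spaces: the closure, from 0 (fully open) to 1 (shut), then the shift along the tool's x, y, z in mm, then the turn about the tool's z in rad. A call has 1 to 5 rows; each row is the pose to reach, as a shift and turn from the pose commanded when the call began, along the tool's axes at that moment; what a row does not reach only later rows make up. A row lasts 1/10 s, in which the tool goes at most 50 mm and 8.59 degrees, less where a joint would pass 70% of its speed; a pose out of reach is approached as far as the arm can. A call with a gripper value outside its range is refused whole. The fingers move at their own pace and stop on an object; "grip_force" is the grip in N (left out, the last holds). Time passes only in rows, so rows that repeat a pose let the fingers close. It gives the time, the measured TCP pose, the force, the opening and the grip force at its end, in the units of the state.
- robot.read_state(): the state, without advancing time (a new reading comes with each control period).
- robot.read_camera(name): name is "scene" or "top"; returns the picture (400x640x3 uint8, blue, green, red); there is no depth.
- robot.camera_model(name): a dict with "fx", "fy", "cx", "cy" (pixels), "D" ([k1, k2, p1, p2, k3] as OpenCV has them; the pictures are not rectified), "eye" and "rotation" of the camera in the world. Camera axes: x right, y down, z forward; pixel columns grow to the right and rows downward; lengths in m; the calibration is good to about 2 mm. A picture is of the moment at which its call begins. camera_model takes no time and is no camera call.
- robot.close_job(): hands the job in; it is judged then, once.
The state is a dict: "t": time; "q": joint angles; "dq": joint speeds; "joint_torque": joint torques, N m; "tool_pos": TCP position; "orientation": TCP orientation; "force": force on the tool from outside, world axes, zero at the start; "wrist_torque": the same for the moment, N m; "opening": finger opening in m; "gripper_force": force on a finger pad.
Only numpy, scipy, OpenCV 4.12 (cv2) and the standard library are available. Lean on these libraries where they do the work, as an engineer would, in place of code of your own. Each camera call takes 0.05 s, during which the arm holds its last target. There are 200 camera calls.

TASK

Get the bobbin winder ready for a new run: clear the spent cardboard cores off its spindles into the metal scrap tray, put every empty reel on the bench onto a spindle of its own, neck up and right down on the deck, and turn the control box's knob until its white pointer lines up with the white mark on the ring around it. When all that is done, take the stylus out of its wooden block and with its tip press the recessed zero button of the turns counter (beside the larger window) fully down, then that of the batch counter (beside the smaller window), holding each for about half a second. Finally stand the stylus back in its hole in the block, leave everything else alone, and put right any reel that gets knocked on the way.

Things in the scene. Friction and masses are not known exactly. Their poses are not given: they have to be found in the camera images.
- reel1: empty grey plastic reel, 58 mm high, about 90 g; 2 to 4 identical ones stand on the bench. Flanges 52 mm in diameter at heights 0-4 and 26-30 mm; above them a plain neck, 22 mm in diameter, height 30-58 mm: grip it there. A 14 mm bore runs right through along z. Origin: centre of the underside; z along the axis, towards the neck.
- reel2: empty grey plastic reel, 58 mm high, about 90 g; 2 to 4 identical ones stand on the bench. Flanges 52 mm in diameter at heights 0-4 and 26-30 mm; above them a plain neck, 22 mm in diameter, height 30-58 mm: grip it there. A 14 mm bore runs right through along z. Origin: centre of the underside; z along the axis, towards the neck.
- reel3: empty grey plastic reel, 58 mm high, about 90 g; 2 to 4 identical ones stand on the bench. Flanges 52 mm in diameter at heights 0-4 and 26-30 mm; above them a plain neck, 22 mm in diameter, height 30-58 mm: grip it there. A 14 mm bore runs right through along z. Origin: centre of the underside; z along the axis, towards the neck.
- reel4: empty grey plastic reel, 58 mm high, about 90 g; 2 to 4 identical ones stand on the bench. Flanges 52 mm in diameter at heights 0-4 and 26-30 mm; above them a plain neck, 22 mm in diameter, height 30-58 mm: grip it there. A 14 mm bore runs right through along z. Origin: centre of the underside; z along the axis, towards the neck.
- core1: spent core: plain brown cardboard tube, 24 mm in outer diameter, 14 mm bore, 64 mm long, 30 g, standing on one of the spindles at the start, its foot on the deck; 1 or 2 identical ones are there, on any of spindles 1 to 3. It goes into the scrap tray, standing or lying. Origin: centre of its lower end; z along the tube (up).
- core2: spent core: plain brown cardboard tube, 24 mm in outer diameter, 14 mm bore, 64 mm long, 30 g, standing on one of the spindles at the start, its foot on the deck; 1 or 2 identical ones are there, on any of spindles 1 to 3. It goes into the scrap tray, standing or lying. Origin: centre of its lower end; z along the tube (up).
- core3: spent core: plain brown cardboard tube, 24 mm in outer diameter, 14 mm bore, 64 mm long, 30 g, standing on one of the spindles at the start, its foot on the deck; 1 or 2 identical ones are there, on any of spindles 1 to 3. It goes into the scrap tray, standing or lying. Origin: centre of its lower end; z along the tube (up).
- tray: scrap tray, fixed: open dark steel tray, outside 100 mm (x) by 110 mm (y), 35 mm high, walls and floor 4 mm thick. Origin: centre of the underside. It stands just beyond the wooden block.
- spindle1 (a point): foot of spindle 1 of 4 on the bobbin winder (fixed; low green deck 80 mm (x) by 270 mm (y), 30 mm high; spindles in a row along its y, 66 mm apart, 1 at the -y end). On the spindle's axis, on the deck's top face; x, y as the winder's (yaw varies), z up. The spindle is 10 mm thick and rises 41 mm from here to a rounded tip. A seated reel's origin is here.
- spindle2 (a point): foot of spindle 2 of 4 on the bobbin winder (fixed; low green deck 80 mm (x) by 270 mm (y), 30 mm high; spindles in a row along its y, 66 mm apart, 1 at the -y end). On the spindle's axis, on the deck's top face; x, y as the winder's (yaw varies), z up. The spindle is 10 mm thick and rises 41 mm from here to a rounded tip. A seated reel's origin is here.
- spindle3 (a point): foot of spindle 3 of 4 on the bobbin winder (fixed; low green deck 80 mm (x) by 270 mm (y), 30 mm high; spindles in a row along its y, 66 mm apart, 1 at the -y end). On the spindle's axis, on the deck's top face; x, y as the winder's (yaw varies), z up. The spindle is 10 mm thick and rises 41 mm from here to a rounded tip. A seated reel's origin is here.
- spindle4 (a point): foot of spindle 4 of 4 on the bobbin winder (fixed; low green deck 80 mm (x) by 270 mm (y), 30 mm high; spindles in a row along its y, 66 mm apart, 1 at the -y end). On the spindle's axis, on the deck's top face; x, y as the winder's (yaw varies), z up. The spindle is 10 mm thick and rises 41 mm from here to a rounded tip. A seated reel's origin is here.
- console: control box, fixed: grey, 130 (x) by 160 (y) mm, top face at 50 mm. On top: knob at (0, +42) mm, zero buttons at (-28, -45) turns and (+28, -45) batch, each with its black window on the knob's side (turns 26x34 mm, batch 16x16 mm). Origin: centre of the underside. At yaw 0 its -x side faces the robot; yaw varies; it may stand left or right of the winder.
- knob_grip (a point): on the knob's vertical axis, 30 mm above the control box's top, where to grip its bar: 12 mm wide, 40 mm long, rising to 35 mm above the box. Turns with the knob: x runs along the bar, towards the end with the white pointer line; z up. Turns 2.8 rad in all, clockwise from pointing along the box's +x; starts 0 to 0.8 rad from there. Light friction (0.03 N m); stays where left.
- index_ring: flat aluminium ring, outer diameter 64 mm, 2 mm high, fixed on the console round the knob, with one raised white mark. Origin: centre of its underside, on the console's top face; its x axis points from the centre to the mark. The mark stands 1.3 to 2.4 rad clockwise from the console's +x.
- zero_turns (a joint): travel of the turns counter's zero button, m: 0 released, 0.004 fully down; springs back by itself. About 1.2 N to start it, 4 N fully down.
- zero_turns_top (a point): centre of the turns counter's zero button's top (white, 11 mm in diameter), 4 mm below the console's top face at the bottom of a round hole of 14 mm diameter, so only the stylus tip fits; the button moves straight down.
- zero_batch (a joint): travel of the batch counter's zero button, m: just like zero_turns.
- zero_batch_top (a point): centre of the batch counter's zero button's top, the same as zero_turns_top.
- block: wooden tool block, fixed: 60 mm (x) by 70 mm (y), 50 mm high, with a vertical through hole of 16 mm diameter in the middle of its top; two thin drill bits stand up to 30 mm above its top at (+20,-25) and (-20,-25) mm. Origin: centre of the underside. It stands on the other side of the winder from the control box, and the stylus stands in the hole.
- stylus: stylus, 120 mm long, 60 g, standing tip down in the block's hole on its collar. From the tip up: steel rod 5 mm in diameter, 45 mm long; brass collar 24 mm in diameter (45-50 mm); round dark wooden handle 13 mm in diameter (50-120 mm): grip it there. Origin: centre of the tip's end; z towards the handle (up). At rest in the block the tip is 5 mm above the bench.
- mug: white mug, 82 mm in diameter, 90 mm high; leave alone. Origin: centre of the underside.
- jar: closed glass jar, 68 mm in diameter, 80 mm high; leave alone. Origin: centre of the underside.
- screwdriver: screwdriver lying on the bench; leave alone. Origin: on the bench under it; handle to its -x.

How it is judged:
On the way, in this order (a step that is already met when the one before it is completed fails the run):
1. every core lies let go in the tray, every reel present sits fully down on a spindle, let go, and the knob's pointer is at the mark (x of core1 in the frame of tray between -0.05 and 0.05 m and y of core1 in the frame of tray between -0.055 and 0.055 m and z of each of core1, core2, core3 in the frame of tray below 0.045 m and x of core2 in the frame of tray between -0.05 and 0.05 m and y of core2 in the frame of tray between -0.055 and 0.055 m and x of core3 in the frame of tray between -0.05 and 0.05 m and y of core3 in the frame of tray between -0.055 and 0.055 m and contact force between each of core1, core2, core3, reel1, reel2, reel3, reel4 and the fingers below 0.1 N and ((horizontal distance between reel1 and spindle1 below 0.005 m and z of reel1 in the frame of spindle1 below 0.004 m) or (horizontal distance between reel1 and spindle2 below 0.005 m and z of reel1 in the frame of spindle2 below 0.004 m) or (horizontal distance between reel1 and spindle3 below 0.005 m and z of reel1 in the frame of spindle3 below 0.004 m) or (horizontal distance between reel1 and spindle4 below 0.005 m and z of reel1 in the frame of spindle4 below 0.004 m)) and angle between each of reel1, reel2, reel3, reel4's own z axis and vertical below 0.1 rad and ((horizontal distance between reel2 and spindle1 below 0.005 m and z of reel2 in the frame of spindle1 below 0.004 m) or (horizontal distance between reel2 and spindle2 below 0.005 m and z of reel2 in the frame of spindle2 below 0.004 m) or (horizontal distance between reel2 and spindle3 below 0.005 m and z of reel2 in the frame of spindle3 below 0.004 m) or (horizontal distance between reel2 and spindle4 below 0.005 m and z of reel2 in the frame of spindle4 below 0.004 m)) and ((horizontal distance between reel3 and spindle1 below 0.005 m and z of reel3 in the frame of spindle1 below 0.004 m) or (horizontal distance between reel3 and spindle2 below 0.005 m and z of reel3 in the frame of spindle2 below 0.004 m) or (horizontal distance between reel3 and spindle3 below 0.005 m and z of reel3 in the frame of spindle3 below 0.004 m) or (horizontal distance between reel3 and spindle4 below 0.005 m and z of reel3 in the frame of spindle4 below 0.004 m)) and ((horizontal distance between reel4 and spindle1 below 0.005 m and z of reel4 in the frame of spindle1 below 0.004 m) or (horizontal distance between reel4 and spindle2 below 0.005 m and z of reel4 in the frame of spindle2 below 0.004 m) or (horizontal distance between reel4 and spindle3 below 0.005 m and z of reel4 in the frame of spindle3 below 0.004 m) or (horizontal distance between reel4 and spindle4 below 0.005 m and z of reel4 in the frame of spindle4 below 0.004 m)) and angle between the x axis of knob_grip and the x axis of index_ring, either way round below 0.1 rad), for 0.2 s.
2. the turns counter's zero button is held down with the stylus tip (value of joint zero_turns above 0.003 m and distance between stylus and zero_turns_top below 0.007 m), for 0.2 s.
3. the batch counter's zero button is held down with the stylus tip (value of joint zero_batch above 0.003 m and distance between stylus and zero_batch_top below 0.007 m), for 0.2 s.
At the end, for the whole second after the job is handed in: Cores in the tray; each reel present upright on a spindle, within 4 mm of the deck and 5 mm of the axis; pointer within 0.1 rad of the mark; both buttons up; stylus upright (0.15 rad) in the block's hole, its tip at least 41 mm below the mouth, at rest (x of core1 in the frame of tray between -0.05 and 0.05 m and y of core1 in the frame of tray between -0.055 and 0.055 m and z of each of core1, core2, core3 in the frame of tray below 0.045 m and x of core2 in the frame of tray between -0.05 and 0.05 m and y of core2 in the frame of tray between -0.055 and 0.055 m and x of core3 in the frame of tray between -0.05 and 0.05 m and y of core3 in the frame of tray between -0.055 and 0.055 m and contact force between each of core1, core2, core3 and the fingers below 0.1 N and ((horizontal distance between reel1 and spindle1 below 0.005 m and z of reel1 in the frame of spindle1 below 0.004 m) or (horizontal distance between reel1 and spindle2 below 0.005 m and z of reel1 in the frame of spindle2 below 0.004 m) or (horizontal distance between reel1 and spindle3 below 0.005 m and z of reel1 in the frame of spindle3 below 0.004 m) or (horizontal distance between reel1 and spindle4 below 0.005 m and z of reel1 in the frame of spindle4 below 0.004 m)) and angle between each of reel1, reel2, reel3, reel4's own z axis and vertical below 0.1 rad and ((horizontal distance between reel2 and spindle1 below 0.005 m and z of reel2 in the frame of spindle1 below 0.004 m) or (horizontal distance between reel2 and spindle2 below 0.005 m and z of reel2 in the frame of spindle2 below 0.004 m) or (horizontal distance between reel2 and spindle3 below 0.005 m and z of reel2 in the frame of spindle3 below 0.004 m) or (horizontal distance between reel2 and spindle4 below 0.005 m and z of reel2 in the frame of spindle4 below 0.004 m)) and ((horizontal distance between reel3 and spindle1 below 0.005 m and z of reel3 in the frame of spindle1 below 0.004 m) or (horizontal distance between reel3 and spindle2 below 0.005 m and z of reel3 in the frame of spindle2 below 0.004 m) or (horizontal distance between reel3 and spindle3 below 0.005 m and z of reel3 in the frame of spindle3 below 0.004 m) or (horizontal distance between reel3 and spindle4 below 0.005 m and z of reel3 in the frame of spindle4 below 0.004 m)) and ((horizontal distance between reel4 and spindle1 below 0.005 m and z of reel4 in the frame of spindle1 below 0.004 m) or (horizontal distance between reel4 and spindle2 below 0.005 m and z of reel4 in the frame of spindle2 below 0.004 m) or (horizontal distance between reel4 and spindle3 below 0.005 m and z of reel4 in the frame of spindle3 below 0.004 m) or (horizontal distance between reel4 and spindle4 below 0.005 m and z of reel4 in the frame of spindle4 below 0.004 m)) and angle between the x axis of knob_grip and the x axis of index_ring, either way round below 0.1 rad and value of joint each of zero_turns, zero_batch below 0.001 m and horizontal distance between stylus and block below 0.008 m and z of stylus in the frame of block below 0.009 m and angle between stylus's own z axis and vertical below 0.15 rad and linear speed of stylus below 0.02 m/s); the robot touches nothing.
It fails at once if the mug is moved by more than 3 cm (distance of mug from where it was at the start of the episode above 0.03 m).
It fails at once if the jar is moved by more than 3 cm (distance of jar from where it was at the start of the episode above 0.03 m).
It fails at once if the screwdriver is moved by more than 3 cm (distance of screwdriver from where it was at the start of the episode above 0.03 m).
Of core1, core2, core3 only 1 to 2 are there at a start; the rules pass over those that are not, and their reading is None.
Of reel1, reel2, reel3, reel4 only 2 to 4 are there at a start; the rules pass over those that are not, and their reading is None.
At some moment in a run one of reel1, reel2, reel3, reel4 may be knocked a few centimetres aside while the robot is not near it.
It also fails if it takes over 210 s, if anything falls off the work surface, if the arm or the gripper's body presses on something with over 40 N, if the wrist force passes 120 N, or if a joint passes its speed limit or range.

## Working session

There is one attempt and no reset: what is moved stays moved. The work goes in short steps, Python scripts to look and compute and a tool call to move; the robot and the scene stay as the last step left them, time stands still between calls to the robot, and variables do not carry over. Pictures are saved under pics/ and viewed, at most 14 in all, crops included, and the job is handed in when it is done.

Besides the shell and the picture viewer there is one more tool, called after ">>>" by a JSON object that holds its "method" and its "body", one argument or row to a line. arm_command: Moves the arm, as the interface text tells. Its arguments: {"type":"object","properties":{"increments":{"type":"string"},"grip_force":{"type":"number"}},"required":["increments"]}

```bash
mkdir -p pics; ls
python3 - <<'E'
from plant import robot
import cv2,numpy as np
for n in("scene","top"):
    im=robot.read_camera(n); cv2.imwrite(f"pics/{n}0.png",im)
    m=robot.camera_model(n); print(n,{k:np.round(v,4).tolist() for k,v in m.items()})
s=robot.read_state(); print(s["t"],s["tool_pos"],s["orientation"],s["opening"])
E
```

```text
pics
scene {'fx': 394.6177, 'fy': 394.6177, 'cx': 319.772, 'cy': 203.7895, 'D': [-0.0225, 0.0, 0.0, 0.0, 0.0], 'eye': [1.1788, 0.2891, 1.0933], 'rotation': [-1.3075, -2.4103, 0.7398]}
top {'fx': 497.1069, 'fy': 497.1069, 'cx': 319.453, 'cy': 199.7658, 'D': [0.0531, 0.0, 0.0, 0.0, 0.0], 'eye': [0.3151, -0.0844, 1.4176], 'rotation': [-2.1427, 2.0847, -0.1999]}
0.1 [ 0.16044384 -0.57767547  0.24269824] [-3.11121980e+00 -4.23857180e-01  1.44465783e-04] 0.09281805750826982
```

View pics/scene0.png

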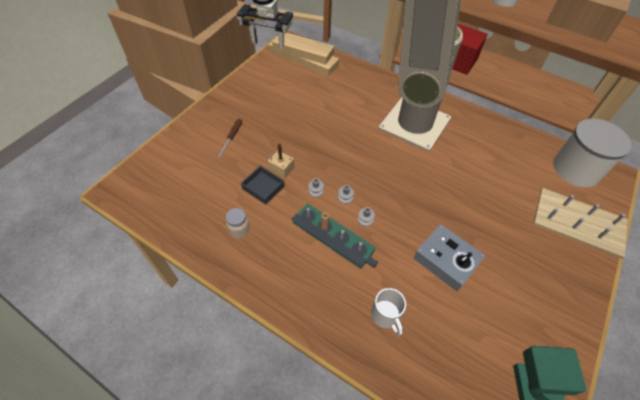

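View pics/top0.png

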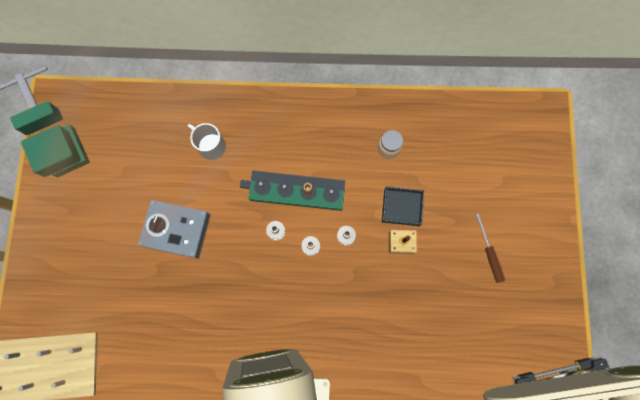

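```bash
cat > h.py <<'E'
import cv2,numpy as np
from scipy.spatial.transform import Rotation as R
from plant import robot
CM={n:robot.camera_model(n) for n in("scene","top")}
def _K(m): return np.array([[m["fx"],0,m["cx"]],[0,m["fy"],m["cy"]],[0,0,1.]])
def _Rm(m):
    r=np.array(m["rotation"],float); return r if r.shape==(3,3) else R.from_rotvec(r).as_matrix()
def ray(n,uv):
    m=CM[n]; p=cv2.undistortPoints(np.array([[uv]],float),_K(m),np.array(m["D"],float))[0,0]
    d=_Rm(m)@np.array([p[0],p[1],1.]); return np.array(m["eye"],float),d/np.linalg.norm(d)
def onz(n,uv,z):
    e,d=ray(n,uv); return e+d*(z-e[2])/d[2]
def tri(a,b):
    "a: scene pixel, b: top pixel -> point, gap in mm"
    (e1,d1),(e2,d2)=ray("scene",a),ray("top",b)
    s=np.linalg.lstsq(np.c_[d1,-d2],e2-e1,rcond=None)[0]
    p,q=e1+s[0]*d1,e2+s[1]*d2; return (p+q)/2,1e3*np.linalg.norm(p-q)
def proj(n,P):
    m=CM[n]; Rw=_Rm(m).T; t=-Rw@np.array(m["eye"],float)
    return cv2.projectPoints(np.array(P,float).reshape(-1,1,3),cv2.Rodrigues(Rw)[0],t,_K(m),np.array(m["D"],float))[0][:,0]
def crop(im,x0,y0,w,h,f,name):
    c=cv2.resize(im[y0:y0+h,x0:x0+w],None,fx=f,fy=f,interpolation=cv2.INTER_CUBIC); cv2.imwrite(name,c)
E
python3 - <<'E'
from h import *
T=cv2.imread("pics/top0.png");S=cv2.imread("pics/scene0.png")
a=T[165:265,230:430];b=S[145:275,230:390]
crop(T,232,165,200,100,4,"pics/c1.png");crop(S,232,150,150,120,5,"pics/c2.png")
cs=cv2.resize(S[220:295,405:495],None,fx=6,fy=6,interpolation=2)
ct=cv2.resize(T[195:265,132:217],None,fx=6,fy=6,interpolation=2)
print(ct.shape,cs.shape)
cv2.imwrite("pics/c3.png",np.hstack([cv2.resize(T[195:270,135:213],None,fx=5,fy=5,interpolation=2),cv2.resize(S[220:295,410:490],None,fx=5,fy=5,interpolation=2)]))
print(onz("top",(308,188),.03+.064),onz("scene",(325,216),.094))
E
```

```text
(420, 510, 3) (450, 540, 3)
[ 0.61126264 -0.03706735  0.094     ] [ 0.61670483 -0.03264214  0.094     ]
```

View pics/c1.png

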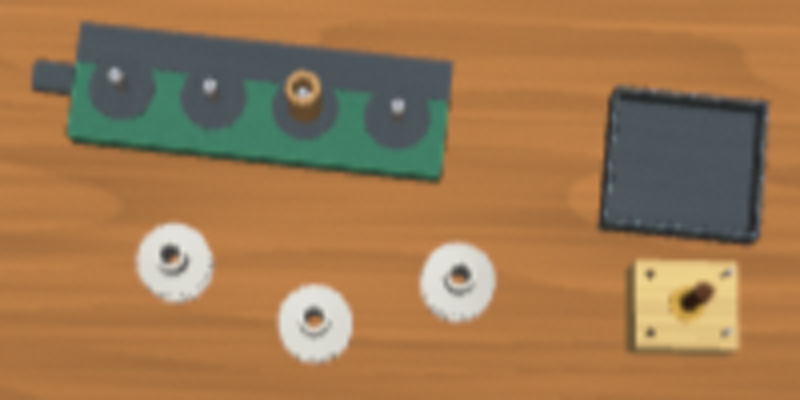

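View pics/c2.png

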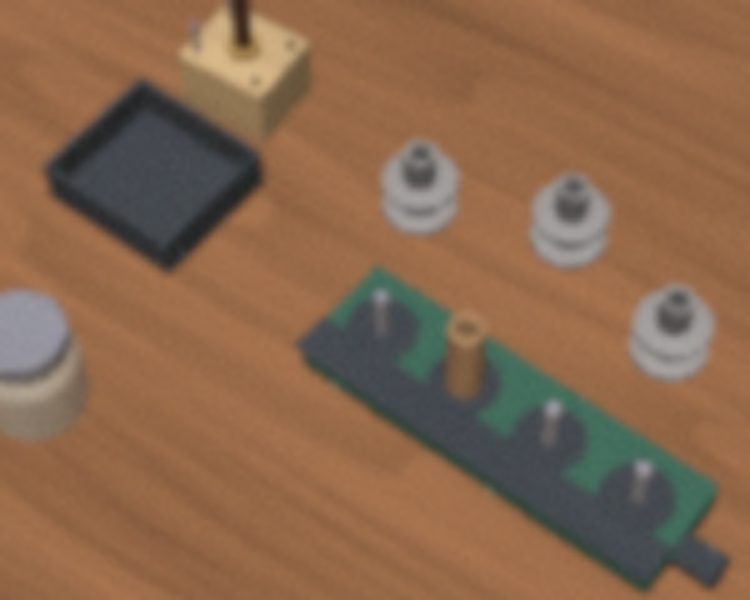

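View pics/c3.png

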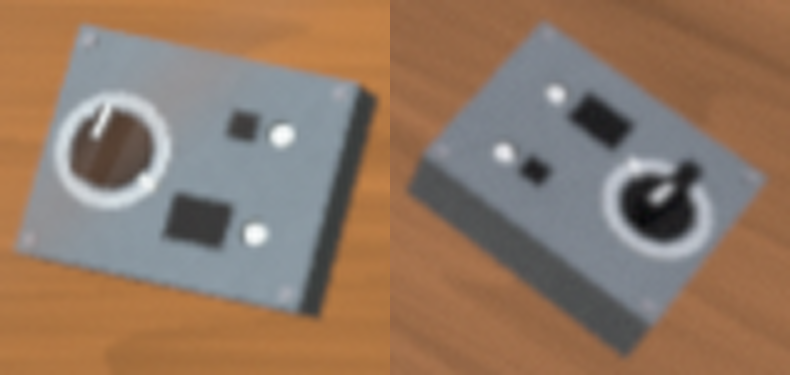

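```bash
cat >> h.py <<'E'
def blobs(im,lo,hi,amin,amax,box):
    x0,y0,x1,y1=box; f=4
    c=cv2.resize(im[y0:y1,x0:x1],None,fx=f,fy=f,interpolation=cv2.INTER_CUBIC)
    m=cv2.inRange(cv2.cvtColor(c,cv2.COLOR_BGR2HSV),np.array(lo),np.array(hi))
    out=[]
    for k in cv2.findContours(m,cv2.RETR_EXTERNAL,cv2.CHAIN_APPROX_NONE)[0]:
        a=cv2.contourArea(k)/f/f
        if amin<a<amax and len(k)>5:
            h=cv2.convexHull(k); M=cv2.moments(h); e=cv2.fitEllipse(h) if len(h)>4 else ((0,0),(0,0),0)
            g=lambda u:np.round((np.array(u)+.5)/f-.5+[x0,y0],2)
            out.append((g((M["m10"]/M["m00"],M["m01"]/M["m00"])),round(a,1),g(e[0]),np.round(np.array(e[1])/f,1)))
    return sorted(out,key=lambda o:o[0][0])
E
python3 - <<'E'
from h import *
T=cv2.imread("pics/top0.png");S=cv2.imread("pics/scene0.png")
pr=lambda t,B:[print(t,*o) for o in B]
pr("Treel",blobs(T,(0,0,150),(180,70,255),80,600,(250,205,372,265)))
pr("Ttip",blobs(T,(0,0,125),(180,70,255),1,60,(250,170,345,212)))
pr("Stip",blobs(S,(0,0,135),(180,60,255),1,60,(295,200,378,260)))
pr("Sreel",blobs(S,(0,0,110),(180,70,255),80,800,(300,170,385,232)))
pr("Tcore",blobs(T,(5,80,60),(20,255,255),10,200,(300,178,318,198)))
pr("Ttray",blobs(T,(0,0,0),(180,110,110),400,3000,(376,180,432,229)))
pr("Stray",blobs(S,(0,0,0),(180,110,100),300,3000,(236,160,286,206)))
pr("Tblock",blobs(T,(18,60,130),(35,255,255),100,3000,(380,220,425,262)))
pr("Tknobring",blobs(T,(0,0,170),(180,50,255),100,800,(140,205,175,245)))
pr("Tbtn",blobs(T,(0,0,190),(180,50,255),3,60,(175,210,205,255)))
pr("Sbtn",blobs(S,(0,0,180),(180,50,255),3,60,(425,228,448,258)))
pr("Sring",blobs(S,(0,0,150),(180,60,255),40,800,(448,245,480,275)))
f=lambda c,x0,y0,s:(np.array(c)+.5)/s-.5+[x0,y0]
t=lambda c:f(c,232,165,4); s=lambda c:f(c,232,150,5)
for n,a,b in [("s1",(381,297),(398,106)),("core",(467,328),(302,90)),("s3",(553,410),(209,87)),("s4",(644,468),(116,75)),
  ("rA",(421,152),(460,276)),("rB",(574,188),(314,318)),("rC",(677,298),(171,258))]:
    p,g=tri(s(a),t(b)); print(n,np.round(p*1e3,1),round(g,1))
E
```

```text
Treel [275.3  230.21] 283.4 [275.34 230.19] [18.6 19.9]
Treel [310.34 245.48] 276.3 [310.33 245.48] [18.6 19.5]
Treel [345.94 235.05] 280.1 [345.95 235.06] [18.6 19.6]
Ttip [260.25 183.16] 8.3 [260.26 183.14] [3.2 3.6]
Ttip [283.91 185.86] 8.1 [283.91 185.88] [3.4 3.5]
Ttip [307.27 187.69] 6.0 [307.25 187.67] [2.6 3.3]
Ttip [330.98 190.92] 8.4 [330.99 190.89] [3.4 3.5]
Stip [307.81 208.76] 2.0 [307.74 208.76] [1.8 1.8]
Stip [342.14 231.11] 3.9 [342.15 231.11] [2.1 2.6]
Stip [345.35 200.99] 30.8 [345.26 197.92] [10.2 13.9]
Stip [360.25 243.12] 3.3 [360.25 243.12] [2.1 2.3]
Sreel [315.54 187.45] 226.3 [315.57 187.42] [16.1 18.8]
Sreel [345.49 194.1 ] 229.1 [345.52 194.03] [16.5 18.9]
Sreel [365.81 216.36] 246.4 [365.89 216.35] [16.9 19.4]
Tcore [307.47 188.49] 87.7 [307.49 188.52] [ 9.2 13. ]
Ttray [402.47 206.05] 1386.5 [402.21 206.24] [44.  60.2]
Stray [262.52 184.48] 955.2 [262.44 185.03] [35.5 42.4]
Tblock [402.83 241.17] 571.8 [403.   240.92] [26.6 37.8]
Tknobring [157.02 224.59] 445.7 [157.02 224.59] [23.6 24.6]
Tbtn [185.74 241.45] 14.6 [185.74 241.45] [4.3 4.7]
Tbtn [191.05 221.69] 15.1 [191.04 221.68] [4.1 4.9]
Sbtn [432.28 250.23] 8.6 [432.29 250.21] [3.2 3.8]
Sbtn [442.71 238.45] 7.6 [442.71 238.44] [3.1 3.4]
Sring [462.85 261.23] 177.1 [462.91 261.14] [19.9 25.1]
s1 [ 609.8 -100.3   67.9] 0.8
core [613.8 -34.5  93.1] 0.1
s3 [620.1  31.6  66.4] 0.6
s4 [626.2  97.1  68.6] 2.0
rA [ 493.4 -145.9   59. ] 0.5
rB [461.9 -46.3  57.2] 0.8
rC [500.9  53.1  57.1] 0.1
```

Run:
```python
from h import *
T=cv2.imread("pics/top0.png");S=cv2.imread("pics/scene0.png")
f=lambda c,x0,y0,s:(np.array(c)+.5)/s-.5+[x0,y0]
t=lambda c:f(c,135,195,5); s=lambda c:f(np.array(c)-[390,0],410,220,5)
r=lambda p:np.round(p*1e3,1)
print("spindles top z.069",[r(onz("top",u,.069)) for u in [(330.98,190.92),(307.47,187.5),(283.91,185.86),(260.25,183.16)]])
print("reel flange z30",[r(onz("top",u,.030)) for u in [(345.94,235.05),(310.34,245.48),(275.3,230.21)]])
for n,a,b in [("batch",(432.28,250.23),(191.05,221.69)),("turns",(442.71,238.45),(185.74,241.45)),("ring",(462.85,261.23),(157.02,224.59)),
  ("corner",s((545,28)),t((288,296))),("corner2",s((440,150)),t((340,92)) ),("corner3",s((758,178)),t((27,240))),("corner4",s((648,304)),t((90,40))),
  ("ptrfar",s((652,203)),t((108,104))),("ptrnear",s((672,184)),t((97,136))),("mark",s((633,161)),t((148,181)))]:
    p,g=tri(a,b); print(n,r(p),round(g,1))
print("top: batch,turns z46; ring z52; mark z53",r(onz("top",(191.05,221.69),.046)),r(onz("top",(185.74,241.45),.046)),r(onz("top",(157.02,224.59),.052)),r(onz("top",t((148,181)),.053)),r(onz("top",t((108,104)),.085)),r(onz("top",t((97,136)),.085)))
print("tray top",r(onz("top",(402.47,206.05),.035)),"scene",r(onz("scene",(262.5,183),.03)),"block",r(onz("top",(403.3,241),.05)))
a=cv2.resize(T[220:265,380:430],None,fx=8,fy=8,interpolation=2);b=cv2.resize(S[140:185,262:305],None,fx=8,fy=8,interpolation=2)
cv2.imwrite("pics/c4.png",np.hstack([a,b]));print(a.shape)
```

```text
spindles top z.069 [array([ 610.3, -100.2,   69. ]), array([618.2, -34.7,  69. ]), array([621.2,  31. ,  69. ]), array([627.1,  97.2,  69. ])]
reel flange z30 [array([ 493.3, -145.6,   30. ]), array([461.3, -46.7,  30. ]), array([501.5,  53.2,  30. ])]
batch [516.8 286.8  47.5] 0.6
turns [461.5 297.1  47.4] 1.0
ring [505.4 377.5  54.4] 0.5
corner [427.3 273.5  57.3] 0.1
corner2 [540.9 254.3  55.8] 0.0
corner3 [454.2 420.1  55. ] 3.3
corner4 [566.4 395.3  55.5] 1.1
ptrfar [525.6 371.   87.9] 1.2
ptrnear [507.9 375.8  87.8] 2.3
mark [487.8 354.   61.1] 0.2
top: batch,turns z46; ring z52; mark z53 [517.1 286.9  46. ] [461.7 297.   46. ] [505.8 378.   52. ] [488.9 356.5  53. ] [526.2 371.4  85. ] [508.5 375.6  85. ]
tray top [ 579.4 -303.3   35. ] scene [ 584.8 -301.5   30. ] block [ 478.7 -302.6   50. ]
(360, 400, 3)
```

View pics/c4.png

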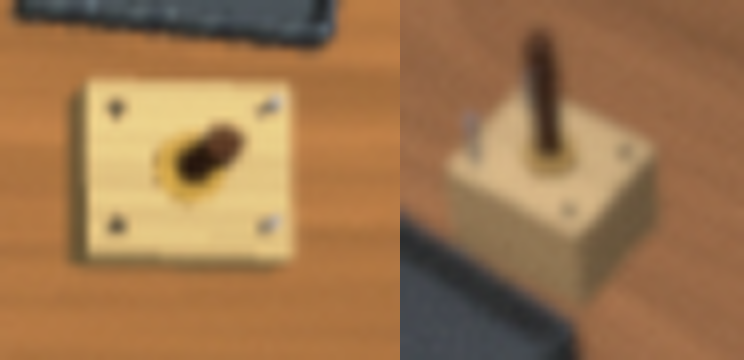

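>>> {"method": "arm_command", "body": {
  "increments": "0 0 0 0 -0.15; 0 0 0 0 -0.30; 0 0 0 0 -0.45; 0 0 0 0 -0.60; 0 0 0 0 -0.75",
  "grip_force": 15
}}

```text
t: 0.6
tool_pos: [0.1605, -0.5778, 0.243]
orientation: [-2.735, -1.543, -0.001]
force: [1.1, -0.1, 0.3]
opening: 0.0928
gripper_force: 0.0
```

>>> {"method": "arm_command", "body": {
  "increments": "0.3 0 0 0 -0.14; 0.3 0 0 0 -0.28; 0.3 0 0 0 -0.42; 0.3 0 0 0 -0.55; 0.3 0 0 0 -0.55"
}}

```text
t: 1.1
tool_pos: [0.1605, -0.5779, 0.2431]
orientation: [-2.219, -2.223, -0.001]
force: [0.0, -1.3, 0.6]
opening: 0.0654
gripper_force: 0.0
```

```bash
cat >> h.py <<'E'
def st():
    s=robot.read_state(); M=R.from_rotvec(s["orientation"]).as_matrix()
    print("t",round(s["t"],2),"tcp",np.round(np.array(s["tool_pos"])*1e3,1),"psi",round(float(np.arctan2(M[1,0],M[0,0])),4),"zz",np.round(M[:,2],3),"F",np.round(s["force"],1),"open",round(s["opening"]*1e3,1),"q",np.round(s["q"],2)); return s
E
python3 - <<'E'
from h import *
st()
f=lambda c,x0,y0,s:(np.array(c)+.5)/s-.5+[x0,y0]
p,g=tri(f((140,38),262,140,8),f((229,140),380,220,8)); print("stylus top",p,g)
p,g=tri(f((149,158),262,140,8),f((190,168),380,220,8)); print("collar",p,g)
print("block c",onz("top",f((189,171),380,220,8),.05))
E
```

```text
t 1.1 tcp [ 160.5 -577.9  243.1] psi 1.5729 zz [-0.     0.001 -1.   ] F [ 0.  -1.3  0.6] open 65.4 q [-1.39  0.13  1.49 -0.    1.52 -1.39]
stylus top [ 0.47966232 -0.30219476  0.12641894] 2.1683028803615962
collar [ 0.47973485 -0.30244031  0.05065039] 0.3070510811868387
block c [ 0.47884055 -0.30233358  0.05      ]
```

>>> {"method": "arm_command", "body": {
  "increments": "0.4 36 30 0 0; 0.4 72 60 0 0; 0.4 108 90 0 0; 0.4 144 120 0 0; 0.4 180 150 0 0"
}}

```text
t: 1.6
tool_pos: [0.3113, -0.3965, 0.2434]
orientation: [-2.227, -2.216, -0.0]
force: [0.4, 0.3, -0.4]
opening: 0.0561
gripper_force: 0.0
```

>>> {"method": "arm_command", "body": {
  "increments": "0.4 36 30 0 0; 0.4 72 60 0 0; 0.4 108 90 0 0; 0.4 144 120 0 0; 0.4 180 150 0 0"
}}

```text
t: 2.1
tool_pos: [0.4614, -0.2164, 0.2436]
orientation: [2.226, 2.216, 0.0]
force: [0.9, -0.7, 0.4]
opening: 0.0558
gripper_force: 0.0
```

>>> {"method": "arm_command", "body": {
  "increments": "0.4 37 31 5 0; 0.4 74 62 20 0; 0.4 111 93 45 0; 0.4 148 124 70 0; 0.4 183 154 93 0"
}}

```text
t: 2.6
tool_pos: [0.6091, -0.0407, 0.1544]
orientation: [-2.226, -2.217, 0.0]
force: [0.1, -0.1, 1.0]
opening: 0.0559
gripper_force: 0.0
```

>>> {"method": "arm_command", "body": {
  "increments": "0.4 0 0 0 0; 0.4 0 0 0 0; 0.4 0 0 0 0"
}}

```text
t: 2.9
tool_pos: [0.6083, -0.0432, 0.1562]
orientation: [2.223, 2.218, 0.0]
force: [0.6, 0.5, 0.0]
opening: 0.0559
gripper_force: 0.0
```

Run:
```python
from h import *
st()
```

```text
t 2.9 tcp [608.3 -43.2 156.2] psi 1.5686 zz [ 0.001 -0.001 -1.   ] F [0.6 0.5 0. ] open 55.9 q [-0.15  0.21  1.56 -0.    1.37 -0.15]
```

>>> {"method": "arm_command", "body": {
  "increments": "0.4 8.7 6 0 0; 0.4 8.7 6 30 0; 0.4 8.7 6 60 0; 0.4 8.7 6 70 0; 0.4 8.7 6 70 0",
  "grip_force": 12
}}

```text
t: 3.4
tool_pos: [0.6131, -0.034, 0.0844]
orientation: [-2.221, -2.218, 0.002]
force: [-0.2, 0.2, 0.5]
opening: 0.0558
gripper_force: 0.0
```

>>> {"method": "arm_command", "body": {
  "increments": "1 0 0 0 0; 1 0 0 0 0; 1 0 0 0 0; 1 0 0 0 0; 1 0 0 0 0"
}}

```text
t: 3.9
tool_pos: [0.6147, -0.0338, 0.0862]
orientation: [2.221, 2.221, 0.001]
force: [0.3, -0.6, 2.7]
opening: 0.024
gripper_force: 12.0
```

>>> {"method": "arm_command", "body": {
  "increments": "1 0 0 -15 0; 1 0 0 -30 0; 1 0 0 -45 0; 1 0 0 -60 0; 1 0 0 -80 0"
}}

```text
t: 4.4
tool_pos: [0.614, -0.0337, 0.1668]
orientation: [-2.221, -2.221, 0.0]
force: [-0.1, -0.5, -0.5]
opening: 0.0245
gripper_force: 12.0
```

Run:
```python
from h import *
st()
```

```text
t 4.4 tcp [614.  -33.7 166.8] psi 1.5708 zz [-0.  0. -1.] F [-0.1 -0.5 -0.5] open 24.5 q [-0.14  0.22  1.53  0.    1.39 -0.14]
```

>>> {"method": "arm_command", "body": {
  "increments": "1 -48 -6 0 0; 1 -96 -12 0 0; 1 -144 -18 0 0; 1 -192 -24 0 0; 1 -240 -30 0 0"
}}

```text
t: 4.9
tool_pos: [0.5841, -0.2757, 0.1671]
orientation: [2.22, 2.221, 0.001]
force: [0.6, 0.6, -0.1]
opening: 0.0238
gripper_force: 12.0
```

>>> {"method": "arm_command", "body": {
  "increments": "1 -28 -4 0 0; 1 -28 -4 30 0; 1 -28 -4 60 0; 1 -28 -4 90 0; 1 -28 -4 105 0"
}}

```text
t: 5.4
tool_pos: [0.579, -0.3012, 0.0585]
orientation: [-2.22, -2.219, 0.001]
force: [-3.1, 1.3, 15.2]
opening: 0.0245
gripper_force: 12.0
```

>>> {"method": "arm_command", "body": {
  "increments": "1 0 0 0 0; 0.6 0 0 0 0; 0.6 0 0 0 0; 0.6 0 0 0 0; 0.6 0 0 0 0"
}}

```text
t: 5.9
tool_pos: [0.5808, -0.302, 0.0615]
orientation: [2.22, 2.221, 0.001]
force: [0.4, -0.1, 0.9]
opening: 0.0372
gripper_force: 0.0
```

>>> {"method": "arm_command", "body": {
  "increments": "0.6 0 0 -20 0; 0.6 0 0 -50 0; 0.6 0 0 -80 0; 0.6 0 0 -110 0; 0.6 0 0 -110 0"
}}

```text
t: 6.4
tool_pos: [0.583, -0.3034, 0.1772]
orientation: [2.215, 2.215, 0.004]
force: [-0.8, 0.0, 1.1]
opening: 0.037
gripper_force: 0.0
```

```bash
cat >> h.py <<'E'
def reels_top(T,box=(225,160,372,270)):
    return [(o[0],o[1],np.round(onz("top",o[0],.030)*1e3,1)) for o in blobs(T,(0,0,150),(180,70,255),80,600,box)]
E
python3 - <<'E'
from h import *
st()
T=robot.read_camera("top");S=robot.read_camera("scene");cv2.imwrite("pics/top1.png",T);cv2.imwrite("pics/scene1.png",S)
for r in reels_top(T):print(r)
for o in blobs(T,(0,0,125),(180,70,255),1,60,(250,170,345,212)):print("tip",o[0],o[1],np.round(onz("top",o[0],.069)*1e3,1))
crop(S,222,130,200,150,4,"pics/c5.png")
E
```

```text
t 6.4 tcp [ 583.  -303.4  177.2] psi 1.5708 zz [ 0.008 -0.005 -1.   ] F [-0.8  0.   1.1] open 37.0 q [-0.56  0.31  1.4   0.    1.42 -0.56]
(array([275.3 , 230.21]), 283.1, array([501.5,  53.2,  30. ]))
(array([310.34, 245.47]), 276.1, array([461.3, -46.7,  30. ]))
tip [260.23 183.16] 6.7 [627.1  97.3  69. ]
tip [283.88 185.84] 6.8 [621.2  31.1  69. ]
tip [307.44 188.17] 7.2 [616.3 -34.6  69. ]
tip [330.99 190.91] 6.8 [ 610.3 -100.3   69. ]
```

View pics/c5.png

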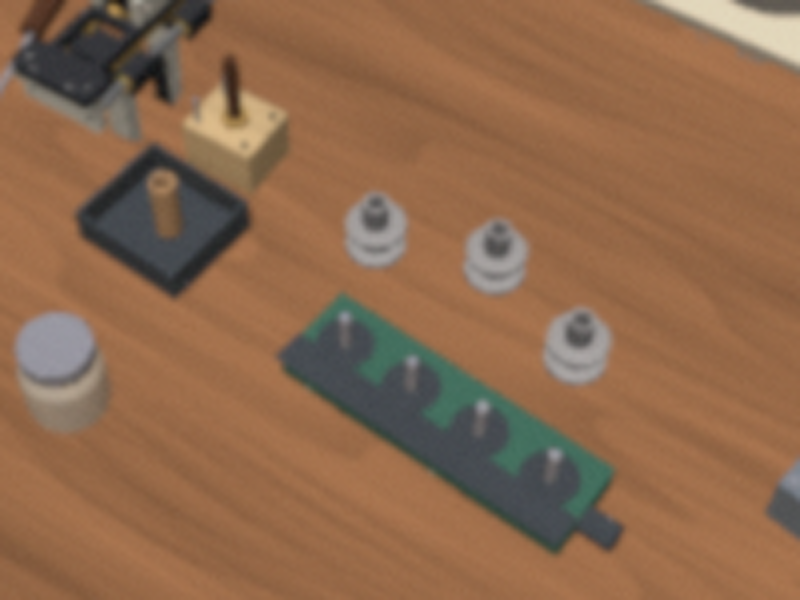

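>>> {"method": "arm_command", "body": {
  "increments": "0.6 39 -22 0 0; 0.6 78 -44 0 0; 0.6 117 -66 0 0; 0.6 156 -88 0 0; 0.6 156 -88 0 0",
  "grip_force": 20
}}

```text
t: 7.0
tool_pos: [0.4883, -0.1411, 0.1673]
orientation: [-2.214, -2.22, 0.003]
force: [0.3, -0.3, -0.1]
opening: 0.0368
gripper_force: 0.0
```

>>> {"method": "arm_command", "body": {
  "increments": "0.6 0 0 30 0; 0.6 0 0 60 0; 0.6 0 0 85 0; 0.6 0 0 105 0; 0.6 0 0 113 0"
}}

```text
t: 7.5
tool_pos: [0.4901, -0.1452, 0.0549]
orientation: [-2.218, -2.218, 0.004]
force: [-32.8, 11.0, 72.2]
opening: 0.0372
gripper_force: 36.4
```

>>> {"method": "arm_command", "body": {
  "increments": "0.6 0 0 0 0; 0.6 0 0 0 0; 0.6 0 0 0 0"
}}

```text
t: 7.8
tool_pos: [0.4923, -0.1459, 0.0574]
orientation: [-2.222, -2.221, 0.0]
force: [-0.1, 0.0, 1.1]
opening: 0.0373
gripper_force: 0.0
```

Run:
```python
from h import *
st()
```

```text
t 7.8 tcp [ 492.3 -145.9   57.4] psi 1.5706 zz [-0. -0. -1.] F [-0.1  0.   1.1] open 37.3 q [-0.39  0.07  1.9  -0.    1.16 -0.39]
```

>>> {"method": "arm_command", "body": {
  "increments": "1 0 0 0 0; 1 0 0 0 0; 1 0 0 0 0; 1 0 0 0 0; 1 0 0 0 0"
}}

```text
t: 8.3
tool_pos: [0.4924, -0.1458, 0.0576]
orientation: [2.221, 2.221, 0.0]
force: [0.3, -1.1, 0.8]
opening: 0.0215
gripper_force: 20.0
```

>>> {"method": "arm_command", "body": {
  "increments": "1 0 0 -10 0; 1 0 0 -30 0; 1 0 0 -55 0; 1 0 0 -75 0; 1 0 0 -80 0"
}}

```text
t: 8.8
tool_pos: [0.4938, -0.1464, 0.1408]
orientation: [2.218, 2.219, 0.003]
force: [-0.1, -0.8, 0.5]
opening: 0.0215
gripper_force: 20.0
```

>>> {"method": "arm_command", "body": {
  "increments": "1 15 30 -5 0; 1 30 70 -5 0; 1 42 105 -5 0; 1 46 117 -5 0; 1 46 117 -5 0"
}}

```text
t: 9.3
tool_pos: [0.61, -0.0987, 0.1413]
orientation: [-2.219, -2.222, 0.001]
force: [-0.2, -0.5, -1.3]
opening: 0.0215
gripper_force: 20.0
```

>>> {"method": "arm_command", "body": {
  "increments": "1 0 0 0 0; 1 0 0 0 0; 1 0 0 0 0"
}}

```text
t: 9.6
tool_pos: [0.6085, -0.1002, 0.1424]
orientation: [-2.222, -2.22, 0.0]
force: [0.3, -1.0, -0.7]
opening: 0.0218
gripper_force: 20.0
```

Run:
```python
from h import *
st()
T=robot.read_camera("top");S=robot.read_camera("scene");cv2.imwrite("pics/top2.png",T);cv2.imwrite("pics/scene2.png",S)
a=cv2.resize(T[165:255,270:360],None,fx=4,fy=4,interpolation=2);b=cv2.resize(S[140:240,270:370],None,fx=4,fy=4,interpolation=2)
b=b[:360]
cv2.imwrite("pics/c6.png",np.hstack([a,b]))
```

```text
t 9.6 tcp [ 608.5 -100.2  142.4] psi 1.57 zz [-0. -0. -1.] F [ 0.3 -1.  -0.7] open 21.8 q [-0.25  0.24  1.55 -0.    1.35 -0.25]
```

View pics/c6.png

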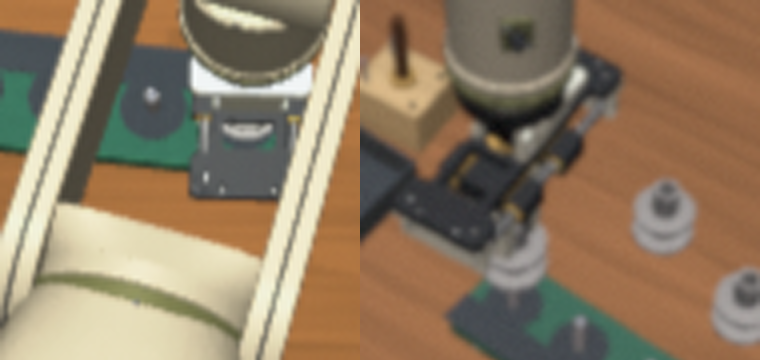

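```bash
cat >> h.py <<'E'
def flange_scene(S,P,zb,show=True):
    "bottom flange (heights 0-4) outline in scene: offset in mm of seen vs expected centre P at base height zb"
    a=np.linspace(0,2*np.pi,72)
    ring=lambda z:np.c_[P[0]+26*np.cos(a),P[1]+26*np.sin(a),np.full(72,z)]/1e3
    pts=np.vstack([proj("scene",ring(zb)),proj("scene",ring(zb+4))])
    x0,y0=(pts.min(0)-6).astype(int);x1,y1=(pts.max(0)+7).astype(int);f=4
    c=cv2.resize(S[y0:y1,x0:x1],None,fx=f,fy=f,interpolation=cv2.INTER_CUBIC)
    m=cv2.inRange(cv2.cvtColor(c,cv2.COLOR_BGR2HSV),(0,0,110),(180,70,255))
    ctr=proj("scene",[[P[0]/1e3,P[1]/1e3,(zb+2)/1e3]])[0]
    n,l,s,_=cv2.connectedComponentsWithStats(m); k=1+np.argmax(s[1:,4]); m=(l==k)
    ys,xs=np.nonzero(m); g=lambda v,o:(v+.5)/f-.5+o
    print("seen  L,R,B",round(g(xs.min(),x0),2),round(g(xs.max(),x0),2),round(g(ys.max(),y0),2),"expect",*np.round([pts[:,0].min(),pts[:,0].max(),pts[:,1].max()],2))
E
python3 - <<'E'
from h import *
S=cv2.imread("pics/scene2.png")
flange_scene(S,(608.5,-100.2),85)
S=cv2.imread("pics/scene1.png")
flange_scene(S,(493.3,-145.8),0);flange_scene(S,(461.5,-46.5),0);flange_scene(S,(501.3,53.1),0)
print(proj("scene",[[.6085,-.1002,.085],[.6185,-.1002,.085],[.6085,-.0902,.085]]))
E
```

```text
seen  L,R,B 292.62 318.38 212.62 expect 299.45 316.3 212.64
seen  L,R,B 307.88 323.12 196.38 expect 308.07 323.18 196.66
seen  L,R,B 337.62 353.38 203.12 expect 337.47 352.78 203.45
seen  L,R,B 357.62 374.12 225.62 expect 357.04 372.99 225.7
[[307.89174881 205.63342976]
 [306.09091576 207.86709872]
 [310.58656031 207.10505523]]
```

>>> {"method": "arm_command", "body": {
  "increments": "1 0 1.3 3 0; 1 0 1.3 8 0; 1 0 1.3 14 0; 1 0 1.3 20 0; 1 0 1.3 25 0"
}}

```text
t: 10.2
tool_pos: [0.6102, -0.0997, 0.1164]
orientation: [-2.221, -2.221, 0.001]
force: [-0.0, -0.3, -1.9]
opening: 0.0215
gripper_force: 20.0
```

>>> {"method": "arm_command", "body": {
  "increments": "1 0 0 6 0; 1 0 0 12 0; 1 0 0 18 0; 1 0 0 22 0; 1 0 0 24 0"
}}

```text
t: 10.7
tool_pos: [0.6103, -0.0997, 0.0928]
orientation: [-2.221, -2.221, 0.001]
force: [-0.5, -0.7, -1.6]
opening: 0.0216
gripper_force: 20.0
```

>>> {"method": "arm_command", "body": {
  "increments": "1 0 0 2 0; 1 0 0 4 0; 1 0 0 6 0; 1 0 0 6 0; 1 0 0 6 0"
}}

```text
t: 11.2
tool_pos: [0.6107, -0.0998, 0.0877]
orientation: [2.221, 2.221, 0.0]
force: [-0.2, 0.2, -0.0]
opening: 0.0217
gripper_force: 20.0
```

Run:
```python
from h import *
st()
```

```text
t 11.2 tcp [610.7 -99.8  87.7] psi 1.5708 zz [ 0. -0. -1.] F [-0.2  0.2 -0. ] open 21.7 q [-0.24  0.3   1.58 -0.    1.25 -0.24]
```

>>> {"method": "arm_command", "body": {
  "increments": "0.6 0 0 0 0; 0.6 0 0 0 0; 0.6 0 0 0 0; 0.6 0 0 -5 0; 0.6 0 0 -30 0"
}}

```text
t: 11.7
tool_pos: [0.6082, -0.0992, 0.1145]
orientation: [-2.218, -2.218, 0.005]
force: [0.5, 0.0, -0.4]
opening: 0.0373
gripper_force: 0.0
```

>>> {"method": "arm_command", "body": {
  "increments": "0.6 0 0 -30 0; 0.6 0 0 -52 0; 0.6 13 -37 -52 0; 0.6 26 -74 -52 0; 0.6 40 -111 -52 0"
}}

```text
t: 12.2
tool_pos: [0.4986, -0.0595, 0.1699]
orientation: [2.221, 2.221, 0.001]
force: [-0.7, 0.8, 0.6]
opening: 0.0372
gripper_force: 0.0
```

>>> {"method": "arm_command", "body": {
  "increments": "0.6 13 -37 0 0; 0.6 13 -37 0 0; 0.6 13 -37 20 0; 0.6 13 -37 50 0; 0.6 13 -37 60 0"
}}

```text
t: 12.7
tool_pos: [0.4615, -0.0466, 0.1075]
orientation: [-2.22, -2.22, 0.002]
force: [-0.1, -0.6, -0.1]
opening: 0.037
gripper_force: 0.0
```

Run:
```python
from h import *
st()
T=robot.read_camera("top");S=robot.read_camera("scene");cv2.imwrite("pics/top3.png",T);cv2.imwrite("pics/scene3.png",S)
for o in blobs(S,(0,0,110),(180,70,255),80,800,(295,165,385,245)):print(o)
flange_scene(S,(610.3,-100),30);flange_scene(S,(461.5,-46.5),0);flange_scene(S,(501.3,53.1),0)
print(reels_top(T))
```

```text
t 12.7 tcp [461.5 -46.6 107.5] psi 1.5708 zz [-0.003  0.001 -1.   ] F [-0.1 -0.6 -0.1] open 37.0 q [-0.21 -0.13  2.   -0.    1.27 -0.21]
(array([308.1 , 212.82]), 276.4, array([308.18, 212.75]), array([19.3, 19.8]))
(array([340.7 , 189.62]), 292.2, array([338.8 , 187.96]), array([20.3, 37.1]))
(array([365.81, 216.37]), 246.5, array([365.88, 216.37]), array([17. , 19.4]))
seen  L,R,B 298.12 317.88 222.12 expect 299.61 315.87 222.62
seen  L,R,B 335.38 353.38 203.12 expect 337.47 352.78 203.45
seen  L,R,B 357.62 374.12 225.62 expect 357.04 372.99 225.7
[]
```

>>> {"method": "arm_command", "body": {
  "increments": "0.6 0 0 15 0; 0.6 0 0 30 0; 0.6 0 0 41 0; 0.6 0 0 47 0; 0.6 0 0 50 0"
}}

```text
t: 13.3
tool_pos: [0.4628, -0.0468, 0.0595]
orientation: [-2.221, -2.221, 0.0]
force: [0.5, 0.8, -0.3]
opening: 0.0369
gripper_force: 0.0
```

>>> {"method": "arm_command", "body": {
  "increments": "0.6 0 0 0 0; 1 0 0 0 0; 1 0 0 0 0; 1 0 0 0 0; 1 0 0 0 0"
}}

```text
t: 13.8
tool_pos: [0.463, -0.0468, 0.06]
orientation: [2.221, 2.221, 0.001]
force: [-0.5, 0.6, 3.9]
opening: 0.0209
gripper_force: 20.0
```

>>> {"method": "arm_command", "body": {
  "increments": "1 0 0 0 0; 1 0 0 0 0"
}}

```text
t: 14.0
tool_pos: [0.463, -0.0468, 0.06]
orientation: [2.221, 2.221, 0.001]
force: [-1.3, 0.3, 4.9]
opening: 0.0211
gripper_force: 20.0
```

Run:
```python
from h import *
st()
```

```text
t 14.0 tcp [463.  -46.8  60. ] psi 1.5708 zz [ 0.001 -0.    -1.   ] F [-1.3  0.3  4.9] open 21.1 q [-0.21 -0.06  2.04 -0.    1.17 -0.21]
```

>>> {"method": "arm_command", "body": {
  "increments": "1 0 0 -15 0; 1 0 0 -40 0; 1 0 0 -70 0; 1 0 0 -85 0; 1 20 40 -85 0"
}}

```text
t: 14.5
tool_pos: [0.5019, -0.0283, 0.1473]
orientation: [2.222, 2.217, 0.001]
force: [1.9, -1.8, 0.2]
opening: 0.0211
gripper_force: 20.0
```

>>> {"method": "arm_command", "body": {
  "increments": "1 20 40 0 0; 1 40 80 0 0; 1 54 110 0 0; 1 58 118 0 0; 1 58 118 0 0"
}}

```text
t: 15.0
tool_pos: [0.6206, 0.0318, 0.1434]
orientation: [-2.219, -2.222, 0.002]
force: [0.9, 0.1, -1.8]
opening: 0.0208
gripper_force: 20.0
```

>>> {"method": "arm_command", "body": {
  "increments": "1 0 0 0 0; 1 0 0 0 0; 1 0 0 0 0"
}}

```text
t: 15.3
tool_pos: [0.6198, 0.0306, 0.1447]
orientation: [2.222, 2.221, -0.0]
force: [-0.3, -0.2, -1.8]
opening: 0.0209
gripper_force: 20.0
```

Run:
```python
from h import *
st()
```

```text
t 15.3 tcp [619.8  30.6 144.7] psi 1.57 zz [-0. -0. -1.] F [-0.3 -0.2 -1.8] open 20.9 q [-0.03  0.25  1.54 -0.    1.36 -0.03]
```

>>> {"method": "arm_command", "body": {
  "increments": "1 0.8 1.3 3 0; 1 0.8 1.3 8 0; 1 0.8 1.3 14 0; 1 0.8 1.3 20 0; 1 0.8 1.3 25 0"
}}

```text
t: 15.8
tool_pos: [0.6215, 0.032, 0.1184]
orientation: [-2.221, -2.221, 0.001]
force: [-0.4, 0.3, -1.1]
opening: 0.0208
gripper_force: 20.0
```

>>> {"method": "arm_command", "body": {
  "increments": "1 0 0 6 0; 1 0 0 12 0; 1 0 0 18 0; 1 0 0 22 0; 1 0 0 24 0"
}}

```text
t: 16.3
tool_pos: [0.6216, 0.0321, 0.0948]
orientation: [-2.221, -2.221, 0.001]
force: [0.6, 0.4, -0.6]
opening: 0.0211
gripper_force: 20.0
```

>>> {"method": "arm_command", "body": {
  "increments": "1 0 0 2 0; 1 0 0 4 0; 1 0 0 5.5 0; 1 0 0 5.5 0; 1 0 0 5.5 0"
}}

```text
t: 16.8
tool_pos: [0.622, 0.032, 0.0901]
orientation: [2.221, 2.221, 0.0]
force: [-0.1, -0.4, -1.1]
opening: 0.0212
gripper_force: 20.0
```

Run:
```python
from h import *
st()
```

```text
t 16.8 tcp [622.   32.   90.1] psi 1.5708 zz [ 0. -0. -1.] F [-0.1 -0.4 -1.1] open 21.2 q [-0.03  0.31  1.57 -0.    1.26 -0.03]
```

>>> {"method": "arm_command", "body": {
  "increments": "0.6 0 0 0 0; 0.6 0 0 0 0; 0.6 0 0 0 0; 0.6 0 0 -5 0; 0.6 0 0 -30 0"
}}

```text
t: 17.3
tool_pos: [0.6194, 0.0321, 0.1171]
orientation: [-2.218, -2.218, 0.007]
force: [-0.8, 0.2, 0.2]
opening: 0.0374
gripper_force: 0.0
```

>>> {"method": "arm_command", "body": {
  "increments": "0.6 0 0 -30 0; 0.6 0 0 -50 0; 0.6 8 -40 -50 0; 0.6 15 -80 -50 0; 0.6 21 -120.5 -50 0"
}}

```text
t: 17.8
tool_pos: [0.5003, 0.0533, 0.1704]
orientation: [2.221, 2.221, 0.001]
force: [-0.2, -0.4, 0.5]
opening: 0.0372
gripper_force: 0.0
```

>>> {"method": "arm_command", "body": {
  "increments": "0.6 0 0 0 0; 0.6 0 0 10 0; 0.6 0 0 30 0; 0.6 0 0 50 0; 0.6 0 0 60 0"
}}

```text
t: 18.3
tool_pos: [0.5017, 0.0528, 0.1082]
orientation: [-2.221, -2.221, 0.001]
force: [-0.6, -0.2, 0.5]
opening: 0.0372
gripper_force: 0.0
```

>>> {"method": "arm_command", "body": {
  "increments": "0.6 0 0 0 0; 0.6 0 0 0 0"
}}

```text
t: 18.5
tool_pos: [0.5021, 0.0529, 0.1103]
orientation: [2.222, 2.221, 0.0]
force: [0.3, 0.0, -0.2]
opening: 0.037
gripper_force: 0.0
```

Run:
```python
from h import *
st()
S=robot.read_camera("scene");cv2.imwrite("pics/scene4.png",S)
for o in blobs(S,(0,0,110),(180,70,255),80,800,(295,165,385,245)):print(o[:2])
flange_scene(S,(610.3,-100),30);flange_scene(S,(621,31),30);flange_scene(S,(501.3,53.1),0)
```

```text
t 18.5 tcp [502.1  52.9 110.3] psi 1.5706 zz [ 0. -0. -1.] F [ 0.3  0.  -0.2] open 37.0 q [ 0.   -0.02  1.89 -0.    1.27  0.  ]
(array([308.07, 212.82]), 275.4)
(array([341.89, 234.8 ]), 299.1)
(array([361.56, 212.67]), 284.3)
(array([376.13, 167.18]), 87.5)
seen  L,R,B 298.12 317.62 222.12 expect 299.61 315.87 222.62
seen  L,R,B 332.62 352.12 244.88 expect 332.65 349.53 245.09
seen  L,R,B 351.88 374.12 225.62 expect 357.04 372.99 225.7
```

>>> {"method": "arm_command", "body": {
  "increments": "0.6 0 0 15 0; 0.6 0 0 30 0; 0.6 0 0 41 0; 0.6 0 0 48 0; 0.6 0 0 51 0"
}}

```text
t: 19.05
tool_pos: [0.5004, 0.053, 0.0575]
orientation: [-2.22, -2.22, 0.002]
force: [0.8, 0.2, 0.7]
opening: 0.0372
gripper_force: 0.0
```

>>> {"method": "arm_command", "body": {
  "increments": "0.6 0 0 0 0; 1 0 0 0 0; 1 0 0 0 0; 1 0 0 0 0; 1 0 0 0 0"
}}

```text
t: 19.55
tool_pos: [0.502, 0.053, 0.0596]
orientation: [2.221, 2.221, 0.001]
force: [1.1, 0.7, 1.7]
opening: 0.0215
gripper_force: 20.0
```

>>> {"method": "arm_command", "body": {
  "increments": "1 0 0 0 0; 1 0 0 0 0"
}}

```text
t: 19.75
tool_pos: [0.502, 0.053, 0.0596]
orientation: [2.221, 2.221, 0.002]
force: [1.0, 0.5, 3.4]
opening: 0.022
gripper_force: 20.0
```

>>> {"method": "arm_command", "body": {
  "increments": "1 0 0 -15 0; 1 0 0 -40 0; 1 0 0 -70 0; 1 0 0 -85 0; 1 15 40 -85 0"
}}

```text
t: 20.25
tool_pos: [0.5398, 0.0672, 0.1461]
orientation: [2.222, 2.219, 0.001]
force: [2.2, -0.9, -0.4]
opening: 0.0214
gripper_force: 20.0
```

>>> {"method": "arm_command", "body": {
  "increments": "1 15 40 0 0; 1 28 78 0 0; 1 30 85 0 0; 1 30 85 0 0; 1 30 85 0 0"
}}

```text
t: 20.75
tool_pos: [0.6253, 0.0978, 0.1431]
orientation: [-2.221, -2.221, 0.002]
force: [-0.2, 0.7, -0.7]
opening: 0.0219
gripper_force: 20.0
```

>>> {"method": "arm_command", "body": {
  "increments": "1 0 0 0 0; 1 0 0 0 0; 1 0 0 0 0"
}}

```text
t: 21.05
tool_pos: [0.626, 0.0978, 0.1445]
orientation: [2.222, 2.221, 0.001]
force: [-0.2, 0.1, -1.3]
opening: 0.0217
gripper_force: 20.0
```

Run:
```python
from h import *
st()
```

```text
t 21.05 tcp [626.   97.8 144.5] psi 1.5704 zz [ 0.001  0.    -1.   ] F [-0.2  0.1 -1.3] open 21.7 q [0.07 0.28 1.5  0.   1.36 0.07]
```

>>> {"method": "arm_command", "body": {
  "increments": "1 0 0.9 3 0; 1 0 0.9 8 0; 1 0 0.9 14 0; 1 0 0.9 20 0; 1 0 0.9 25 0"
}}

```text
t: 21.55
tool_pos: [0.6269, 0.098, 0.1179]
orientation: [-2.221, -2.221, 0.001]
force: [-0.1, -0.2, -1.6]
opening: 0.0219
gripper_force: 20.0
```

>>> {"method": "arm_command", "body": {
  "increments": "1 0 0 6 0; 1 0 0 12 0; 1 0 0 18 0; 1 0 0 22 0; 1 0 0 24 0"
}}

```text
t: 22.05
tool_pos: [0.6269, 0.098, 0.0943]
orientation: [-2.221, -2.221, 0.001]
force: [-0.6, -1.7, -0.0]
opening: 0.0215
gripper_force: 20.0
```

>>> {"method": "arm_command", "body": {
  "increments": "1 0 0 2 0; 1 0 0 4 0; 1 0 0 5.5 0; 1 0 0 5.5 0; 1 0 0 5.5 0"
}}

```text
t: 22.55
tool_pos: [0.6274, 0.0978, 0.0897]
orientation: [2.221, 2.221, -0.0]
force: [-1.0, -2.6, 0.6]
opening: 0.0217
gripper_force: 20.0
```

Run:
```python
from h import *
st()
```

```text
t 22.55 tcp [627.4  97.8  89.7] psi 1.5707 zz [ 0. -0. -1.] F [-1.  -2.6  0.6] open 21.7 q [ 0.07  0.34  1.53 -0.    1.27  0.07]
```

>>> {"method": "arm_command", "body": {
  "increments": "0.6 0 0 0 0; 0.6 0 0 0 0; 0.6 0 0 0 0; 0.6 0 0 -5 0; 0.6 0 0 -30 0"
}}

```text
t: 23.05
tool_pos: [0.6249, 0.0981, 0.1165]
orientation: [-2.218, -2.219, 0.007]
force: [-0.4, 0.4, -0.7]
opening: 0.0371
gripper_force: 0.0
```

>>> {"method": "arm_command", "body": {
  "increments": "0.6 0 0 -30 0; 0.6 0 0 -52 0; 0.6 45 -20 -52 0; 0.6 90 -40 -52 0; 0.6 135 -60 -52 0"
}}

```text
t: 23.55
tool_pos: [0.5669, 0.2343, 0.1724]
orientation: [2.223, 2.22, 0.002]
force: [0.3, 0.4, -0.3]
opening: 0.037
gripper_force: 0.0
```

>>> {"method": "arm_command", "body": {
  "increments": "0.6 40 -18 0 0; 0.6 80 -35 0 0; 0.6 120 -52 0 0; 0.6 145 -62 0 0; 0.6 145 -62 0 0"
}}

```text
t: 24.05
tool_pos: [0.5033, 0.3817, 0.172]
orientation: [-2.216, -2.225, -0.002]
force: [0.6, -0.3, -0.2]
opening: 0.0374
gripper_force: 0.0
```

>>> {"method": "arm_command", "body": {
  "increments": "0.6 0 0 0 -0.14; 0.6 0 0 0 -0.28; 0.6 0 0 0 -0.42; 0.6 0 0 0 -0.56; 0.6 0 0 0 -0.7"
}}

```text
t: 24.55
tool_pos: [0.5058, 0.3772, 0.1718]
orientation: [1.318, 2.852, 0.0]
force: [0.2, -0.1, -0.4]
opening: 0.0371
gripper_force: 0.0
```

>>> {"method": "arm_command", "body": {
  "increments": "0.6 0 0 0 -0.14; 0.6 0 0 0 -0.28; 0.6 0 0 0 -0.42; 0.6 0 0 0 -0.56; 0.6 0 0 0 -0.6"
}}

```text
t: 25.05
tool_pos: [0.5058, 0.3772, 0.1718]
orientation: [0.417, 3.113, -0.0]
force: [-0.1, 0.2, -0.8]
opening: 0.0373
gripper_force: 0.0
```

>>> {"method": "arm_command", "body": {
  "increments": "0.6 0 0 0 0; 0.6 0 0 0 0; 0.6 0 0 0 0"
}}

```text
t: 25.35
tool_pos: [0.5055, 0.3777, 0.1716]
orientation: [0.426, 3.112, 0.0]
force: [0.3, -0.6, 0.5]
opening: 0.0375
gripper_force: 0.0
```

Run:
```python
from h import *
st()
T=robot.read_camera("top");S=robot.read_camera("scene");cv2.imwrite("pics/top5.png",T);cv2.imwrite("pics/scene5.png",S)
for o in blobs(S,(0,0,110),(180,70,255),80,800,(290,165,385,265)):print(o[:2])
flange_scene(S,(610.3,-100),30);flange_scene(S,(621,31),30);flange_scene(S,(626.5,97.5),30)
for r in reels_top(T):print(r, np.round(onz("top",r[0],.06)*1e3,1))
```

```text
t 25.35 tcp [505.5 377.7 171.6] psi 2.8693 zz [ 0.  0. -1.] F [ 0.3 -0.6  0.5] open 37.5 q [ 0.56  0.25  1.48 -0.    1.41 -0.74]
(array([310.66, 213.37]), 284.1)
(array([341.88, 233.17]), 310.6)
(array([360.03, 246.82]), 317.9)
seen  L,R,B 298.12 321.38 222.12 expect 299.61 315.87 222.62
seen  L,R,B 332.88 355.38 244.62 expect 332.65 349.53 245.09
seen  L,R,B 349.88 370.88 257.12 expect 350.29 367.53 257.14
(array([260.62, 184.7 ]), 307.9, array([631.6, 101.2,  30. ])) [624.8  97.2  60. ]
(array([283.52, 187.91]), 303.1, array([624. ,  35.2,  30. ])) [617.3  32.7  60. ]
(array([330.76, 192.29]), 301.9, array([ 614.8, -100.1,   30. ])) [608.3 -99.8  60. ]
```

>>> {"method": "arm_command", "body": {
  "increments": "0.6 0 0 25 0; 0.6 0 0 50 0; 0.6 0 0 70 0; 0.6 0 0 80 0; 0.6 0 0 85 0"
}}

```text
t: 25.95
tool_pos: [0.5047, 0.3777, 0.0854]
orientation: [-0.424, -3.112, 0.002]
force: [-0.6, 0.0, 0.5]
opening: 0.0374
gripper_force: 0.0
```

>>> {"method": "arm_command", "body": {
  "increments": "0.6 0 0 0 0; 0.6 0 0 0 0; 1 0 0 0 0; 1 0 0 0 0; 1 0 0 0 0"
}}

```text
t: 26.45
tool_pos: [0.5056, 0.3782, 0.0871]
orientation: [0.424, 3.112, 0.001]
force: [0.6, 0.1, 0.4]
opening: 0.0177
gripper_force: 0.0
```

>>> {"method": "arm_command", "body": {
  "increments": "1 0 0 0 0; 1 0 0 0 0; 1 0 0 0 0; 1 0 0 0 0; 1 0 0 0 0"
}}

```text
t: 26.95
tool_pos: [0.5055, 0.378, 0.0869]
orientation: [0.424, 3.112, 0.0]
force: [-0.8, -2.2, 5.5]
opening: 0.0117
gripper_force: 19.9
```

Run:
```python
from h import *
st()
```

```text
t 26.95 tcp [505.5 378.   86.9] psi 2.8707 zz [ 0.  0. -1.] F [-0.8 -2.2  5.5] open 11.7 q [ 0.56  0.33  1.55 -0.    1.26 -0.74]
```

>>> {"method": "arm_command", "body": {
  "increments": "1 0 0 0 0.14; 1 0 0 0 0.28; 1 0 0 0 0.42; 1 0 0 0 0.56; 1 0 0 0 0.7"
}}

```text
t: 27.45
tool_pos: [0.5054, 0.3779, 0.0869]
orientation: [1.474, 2.774, -0.0]
force: [-0.5, -1.9, 6.8]
opening: 0.0121
gripper_force: 19.9
```

>>> {"method": "arm_command", "body": {
  "increments": "1 0 0 0 0.14; 1 0 0 0 0.28; 1 0 0 0 0.42; 1 0 0 0 0.56; 1 0 0 0 0.7"
}}

```text
t: 27.95
tool_pos: [0.5052, 0.3779, 0.0869]
orientation: [2.336, 2.101, -0.001]
force: [-2.2, -3.8, 6.6]
opening: 0.0118
gripper_force: 19.9
```

>>> {"method": "arm_command", "body": {
  "increments": "1 0 0 0 0.14; 1 0 0 0 0.28; 1 0 0 0 0.42; 1 0 0 0 0.555; 1 0 0 0 0.555"
}}

```text
t: 28.45
tool_pos: [0.5051, 0.3779, 0.0869]
orientation: [2.821, 1.382, -0.001]
force: [-3.2, -3.4, 6.5]
opening: 0.0117
gripper_force: 19.9
```

>>> {"method": "arm_command", "body": {
  "increments": "1 0 0 0 0; 1 0 0 0 0; 0.7 0 0 0 0; 0.7 0 0 0 0; 0.7 0 0 0 0"
}}

```text
t: 28.95
tool_pos: [0.505, 0.378, 0.086]
orientation: [-2.818, -1.389, 0.001]
force: [-0.6, 0.6, 1.4]
opening: 0.0272
gripper_force: 0.0
```

>>> {"method": "arm_command", "body": {
  "increments": "0.6 0 0 -10 0; 0.6 0 0 -35 0; 0.6 0 0 -65 0; 0.6 0 0 -95 0; 0.6 0 0 -115 0"
}}

```text
t: 29.45
tool_pos: [0.5061, 0.3786, 0.2051]
orientation: [-2.818, -1.389, -0.005]
force: [0.6, 0.1, 0.4]
opening: 0.037
gripper_force: 0.0
```

Run:
```python
from h import *
st()
```

```text
t 29.45 tcp [506.1 378.6 205.1] psi 0.9158 zz [ 0.003  0.002 -1.   ] F [0.6 0.1 0.4] open 37.0 q [0.56 0.23 1.44 0.   1.46 1.22]
```

>>> {"method": "arm_command", "body": {
  "increments": "0.6 0 0 0 -0.13; 0.6 0 0 0 -0.26; 0.6 0 0 0 -0.39; 0.6 0 0 0 -0.52; 0.6 0 0 0 -0.655"
}}

```text
t: 29.95
tool_pos: [0.5053, 0.3781, 0.2023]
orientation: [2.215, 2.227, 0.001]
force: [-0.7, -0.8, 0.5]
opening: 0.0374
gripper_force: 0.0
```

>>> {"method": "arm_command", "body": {
  "increments": "0.6 -45 -2 0 0; 0.6 -90 -4 0 0; 0.6 -135 -6 0 0; 0.6 -180 -8 0 0; 0.6 -225 -10 0 0"
}}

```text
t: 30.45
tool_pos: [0.4951, 0.1515, 0.2023]
orientation: [2.22, 2.221, 0.001]
force: [0.4, -0.0, 0.6]
opening: 0.0373
gripper_force: 0.0
```

>>> {"method": "arm_command", "body": {
  "increments": "0.6 -45 -2 0 0; 0.6 -90 -4 0 0; 0.6 -135 -6 0 0; 0.6 -180 -8 0 0; 0.6 -225 -10 0 0"
}}

```text
t: 30.95
tool_pos: [0.4851, -0.0737, 0.2025]
orientation: [2.22, 2.221, 0.001]
force: [1.5, 0.9, 0.1]
opening: 0.0374
gripper_force: 0.0
```

>>> {"method": "arm_command", "body": {
  "increments": "0.6 -45 -2 0 0; 0.6 -90 -4 0 0; 0.6 -130 -6 0 0; 0.6 -130 -6 0 0; 0.6 -130 -6 0 0"
}}

```text
t: 31.45
tool_pos: [0.4791, -0.2027, 0.202]
orientation: [2.224, 2.219, 0.001]
force: [-0.1, -0.8, -0.3]
opening: 0.0372
gripper_force: 0.0
```

Run:
```python
from h import *
st()
T=robot.read_camera("top");S=robot.read_camera("scene");cv2.imwrite("pics/top6.png",T);cv2.imwrite("pics/scene6.png",S)
r=reels_top(T)
print(r)
a=np.hstack([cv2.resize(T[195:255,135:213],None,fx=5,fy=5,interpolation=2),cv2.resize(S[225:285,410:490],None,fx=5,fy=5,interpolation=2)])
b=np.hstack([cv2.resize(T[165:215,235:345],None,fx=3.5,fy=3.5,interpolation=2),cv2.resize(S[195:255,292:382],None,fx=4,fy=4,interpolation=2)[:175]])
b=np.hstack([cv2.resize(T[165:215,235:345],(395,180),interpolation=2),cv2.resize(S[195:265,290:395],(395,263),interpolation=2)[:180]])
cv2.imwrite("pics/c7.png",np.vstack([a,b]));print(a.shape,b.shape)
```

```text
t 31.45 tcp [ 479.1 -202.7  202. ] psi 1.5685 zz [ 0.  0. -1.] F [-0.1 -0.8 -0.3] open 37.2 q [-0.5  -0.06  1.76  0.    1.44 -0.5 ]
[(array([260.61, 184.64]), 302.1, array([631.8, 101.2,  30. ])), (array([283.5 , 187.89]), 296.2, array([624. ,  35.3,  30. ])), (array([330.74, 192.27]), 295.7, array([ 614.8, -100.1,   30. ])), (array([367.84, 206.43]), 137.3, array([ 576.6, -206.2,   30. ]))]
(300, 790, 3) (180, 790, 3)
```

View pics/c7.png

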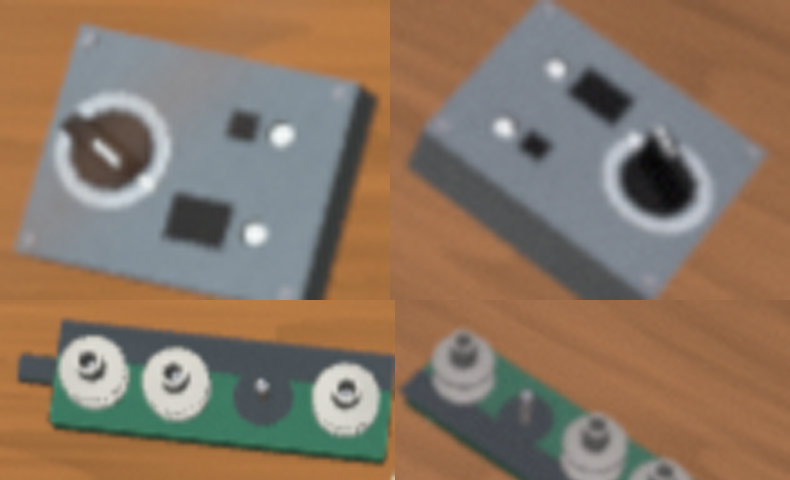

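Run:
```python
from h import *
T=cv2.imread("pics/top6.png")
f=8;x0,y0=143,210
c=cv2.resize(T[y0:y0+32,x0:x0+32],None,fx=f,fy=f,interpolation=cv2.INTER_CUBIC)
g=cv2.cvtColor(c,cv2.COLOR_BGR2GRAY)
back=lambda p:(np.array(p,float)+.5)/f-.5+[x0,y0]
C=np.array([505.4,377.6])
# pointer: brightish inside r<15mm of disc centre pixel
cc=proj("top",[[.5054,.3776,.085]])[0]
yy,xx=np.mgrid[:g.shape[0],:g.shape[1]]; px=(xx+.5)/f-.5+x0; py=(yy+.5)/f-.5+y0
m=(g>115)&(np.hypot(px-cc[0],py-cc[1])<8)
n,l,s,ct=cv2.connectedComponentsWithStats(m.astype(np.uint8)); k=1+np.argmax(s[1:,4]); print(s[1:,4])
pts=np.array([onz("top",(u,v),.085)[:2]*1e3 for u,v in zip(px[l==k][::5],py[l==k][::5])])
mu=pts.mean(0);U=np.linalg.svd(pts-mu,full_matrices=False)[2][0]; U*=np.sign(U@(mu-C)) 
print("ptr mean",mu,"dir angle",np.arctan2(U[1],U[0]),"from centre",np.arctan2(*(mu-C)[::-1]),"len",np.ptp((pts-mu)@U))
rc=proj("top",[[.5054,.3776,.052]])[0]
for th in (235,245,250):
    m=(g>th); n,l,s,ct=cv2.connectedComponentsWithStats(m.astype(np.uint8))
    for k in range(1,n):
        if s[k,4]>20:
            q=onz("top",back(ct[k]),.053)[:2]*1e3-C; print(th,s[k,4],q,np.arctan2(q[1],q[0]))
```

```text
[3299 1072]
ptr mean [509.5339809  387.77426207] dir angle 2.745020197431928 from centre 1.184855706456128 len 42.17633254990567
```

Run:
```python
from h import *
f=8;x0,y0=143,210
C=np.array([505.4,377.6])
yy,xx=np.mgrid[:256,:256]; px=(xx+.5)/f-.5+x0; py=(yy+.5)/f-.5+y0
W=lambda z:np.array([onz("top",(u,v),z)[:2]*1e3 for u,v in zip(px.ravel(),py.ravel())]).reshape(256,256,2)-C
w85,w53=W(.085),W(.053); r85=np.hypot(*np.moveaxis(w85,2,0)); r53=np.hypot(*np.moveaxis(w53,2,0)); a53=np.arctan2(w53[...,1],w53[...,0])
for n in ("top0","top5","top6"):
    T=cv2.imread(f"pics/{n}.png"); g=cv2.cvtColor(cv2.resize(T[y0:y0+32,x0:x0+32],None,fx=f,fy=f,interpolation=cv2.INTER_CUBIC),cv2.COLOR_BGR2GRAY).astype(float)
    m=(g>115)&(r85<21)&(r53<19); p=w85[m]
    if len(p)>50:
        mu=p.mean(0);U=np.linalg.svd(p-mu,full_matrices=False)[2][0]; U*=np.sign(U@mu)
        print(n,"ptr",mu,np.arctan2(U[1],U[0]),"ctr",np.arctan2(mu[1],mu[0]),len(p))
    bins=np.arange(-3.1,3.1,.1); m=(r53>25)&(r53<32)
    v=[g[m&(a53>=b)&(a53<b+.1)].mean() for b in bins]; i=np.argsort(v)[-5:]; print("brightest ring sectors",np.round(bins[i]+.05,2),np.round(np.array(v)[i]))
    m=(r53>21)&(r53<25)
    v=[g[m&(a53>=b)&(a53<b+.1)].mean() for b in bins]; i=np.argsort(v)[-6:]; print("inner ring sectors",np.round(bins[i]+.05,2),np.round(np.array(v)[i]))
```

```text
top0 ptr [ 7.48689036 -2.56906707] -0.5135517287054153 ctr -0.3305522915386968 642
brightest ring sectors [-2.75 -2.15 -2.45 -2.35 -2.25] [208. 209. 209. 222. 227.]
inner ring sectors [ 0.35  0.15 -2.15 -2.35 -2.25  0.25] [178. 183. 186. 198. 213. 214.]
brightest ring sectors [-1.75 -1.85 -2.15 -1.65 -2.25] [199. 199. 200. 201. 212.]
inner ring sectors [-2.15 -2.05 -1.95 -1.85 -1.65 -1.75] [124. 126. 132. 132. 132. 134.]
top6 ptr [-5.77195526 -7.64684207] -2.284381534140387 ctr -2.217372266495064 1072
brightest ring sectors [-2.75 -2.45 -2.15 -2.35 -2.25] [199. 201. 201. 216. 219.]
inner ring sectors [-2.75 -2.55 -2.45 -2.15 -2.35 -2.25] [157. 157. 167. 175. 190. 199.]
```

Run:
```python
from h import *
f=8
for cam,n,x0,y0,box in (("scene","scene0",445,243,0),("scene","scene6",445,243,0),("top","top0",143,210,0),("top","top6",143,210,0)):
    I=cv2.imread(f"pics/{n}.png"); g=cv2.cvtColor(cv2.resize(I[y0:y0+34,x0:x0+38],None,fx=f,fy=f,interpolation=cv2.INTER_CUBIC),cv2.COLOR_BGR2GRAY).astype(float)
    yy,xx=np.mgrid[:g.shape[0],:g.shape[1]]; px=(xx+.5)/f-.5+x0; py=(yy+.5)/f-.5+y0
    w=np.array([onz(cam,(u,v),.053)[:2]*1e3 for u,v in zip(px.ravel(),py.ravel())]).reshape(*g.shape,2)
    # ring outer edge -> centre : fit circle to outer boundary of bright mask in world plane
    m=(g>(150 if cam=="scene" else 170)).astype(np.uint8); k=max(cv2.findContours(m,cv2.RETR_EXTERNAL,cv2.CHAIN_APPROX_NONE)[0],key=cv2.contourArea)[:,0]
    p=np.array([w[v,u] for u,v in k]); 
    for _ in range(6):
        s=np.linalg.lstsq(np.c_[2*p,np.ones(len(p))],(p**2).sum(1),rcond=None)[0]; C=s[:2]; r=np.hypot(*(p-C).T); p=p[abs(r-np.median(r))<1.2]
    d=w-C; r=np.hypot(d[...,0],d[...,1]); a=np.arctan2(d[...,1],d[...,0])
    mm=(r>21)&(r<31)&(a>-2.75)&(a<-1.75); base=np.percentile(g[mm],60); e=np.clip(g-base-8,0,None)*mm
    q=[(e*d[...,i]).sum()/e.sum() for i in (0,1)]
    print(n,"C",C,"R",np.hypot(*(p-C).T).mean(),len(p),"mark",np.round(q,1),np.arctan2(q[1],q[0]))
```

```text
scene0 C [503.9431677  377.94931165] R 32.97003931173465 420 mark [-18.9 -21.3] -2.2966444879581456
scene6 C [503.99601567 377.94477739] R 33.090182578407614 408 mark [-15.4 -23.6] -2.1501073341682564
top0 C [505.7488794  377.68921951] R 32.409915831647716 537 mark [-17.7 -20.5] -2.2822044694717665
top6 C [505.70496543 377.62929559] R 31.71567044099035 445 mark [-17.7 -20.5] -2.284846108651589
```

>>> {"method": "arm_command", "body": {
  "increments": "0.6 45 2 0 0; 0.6 90 4 0 0; 0.6 135 6 0 0; 0.6 180 8 0 0; 0.6 225 10 0 0"
}}

```text
t: 32.05
tool_pos: [0.4887, 0.0263, 0.2019]
orientation: [2.219, 2.223, 0.001]
force: [1.2, 0.3, -0.8]
opening: 0.037
gripper_force: 0.0
```

>>> {"method": "arm_command", "body": {
  "increments": "0.6 45 2 0 0; 0.6 90 4 0 0; 0.6 135 6 0 0; 0.6 180 8 0 0; 0.6 225 10 0 0"
}}

```text
t: 32.55
tool_pos: [0.498, 0.2515, 0.2019]
orientation: [2.218, 2.224, 0.001]
force: [1.3, -0.4, -0.4]
opening: 0.0372
gripper_force: 0.0
```

>>> {"method": "arm_command", "body": {
  "increments": "0.6 45 2 0 0; 0.6 90 4 0 0; 0.6 130 6 0 0; 0.6 130 6 0 0; 0.6 130 6 0 0"
}}

```text
t: 33.05
tool_pos: [0.5036, 0.38, 0.2011]
orientation: [-2.217, -2.226, 0.001]
force: [-0.3, -0.8, 0.5]
opening: 0.0374
gripper_force: 0.0
```

>>> {"method": "arm_command", "body": {
  "increments": "0.6 0 0 0 0.13; 0.6 0 0 0 0.26; 0.6 0 0 0 0.39; 0.6 0 0 0 0.52; 0.6 0 0 0 0.655"
}}

```text
t: 33.55
tool_pos: [0.5049, 0.3772, 0.2019]
orientation: [2.822, 1.38, 0.0]
force: [0.0, 0.1, -0.3]
opening: 0.037
gripper_force: 0.0
```

>>> {"method": "arm_command", "body": {
  "increments": "0.6 0 0 20 0; 0.6 0 0 40 0; 0.6 0 0 60 0; 0.6 0 0 60 0; 0.6 0 0 60 0"
}}

```text
t: 34.05
tool_pos: [0.5049, 0.3774, 0.1418]
orientation: [2.818, 1.388, -0.001]
force: [-0.3, 0.5, 0.6]
opening: 0.0375
gripper_force: 0.0
```

Run:
```python
from h import *
st()
```

```text
t 34.05 tcp [504.9 377.4 141.8] psi 0.9154 zz [-0.001 -0.    -1.   ] F [-0.3  0.5  0.6] open 37.5 q [ 0.56  0.28  1.51 -0.    1.36  1.22]
```

>>> {"method": "arm_command", "body": {
  "increments": "0.6 0 0 18 0; 0.6 0 0 36 0; 0.6 0 0 48 0; 0.6 0 0 55 0; 0.6 0 0 55 0"
}}

```text
t: 34.55
tool_pos: [0.505, 0.3778, 0.0861]
orientation: [2.818, 1.389, -0.001]
force: [-0.9, 0.1, 0.3]
opening: 0.037
gripper_force: 0.0
```

>>> {"method": "arm_command", "body": {
  "increments": "0.6 0 0 0 0; 1 0 0 0 0; 1 0 0 0 0; 1 0 0 0 0; 1 0 0 0 0"
}}

```text
t: 35.05
tool_pos: [0.5053, 0.3782, 0.0868]
orientation: [-2.818, -1.389, -0.001]
force: [-0.2, -0.2, 1.3]
opening: 0.0121
gripper_force: 20.0
```

>>> {"method": "arm_command", "body": {
  "increments": "1 0 0 0 0; 1 0 0 0 0; 1 0 0 0 0.05; 1 0 0 0 0.05; 1 0 0 0 0.05"
}}

```text
t: 35.55
tool_pos: [0.5054, 0.3782, 0.0868]
orientation: [-2.851, -1.32, -0.001]
force: [-1.5, -0.0, 3.2]
opening: 0.0121
gripper_force: 20.0
```

>>> {"method": "arm_command", "body": {
  "increments": "1 0 0 0 0; 1 0 0 0 0; 0.7 0 0 0 0; 0.7 0 0 0 0; 0.7 0 0 0 0"
}}

```text
t: 36.05
tool_pos: [0.5051, 0.3777, 0.0859]
orientation: [2.852, 1.318, -0.001]
force: [0.5, -0.4, -0.0]
opening: 0.0269
gripper_force: 0.0
```

>>> {"method": "arm_command", "body": {
  "increments": "0.6 0 0 -10 0; 0.6 0 0 -35 0; 0.6 0 0 -65 0; 0.6 0 0 -95 0; 0.6 0 0 -115 0"
}}

```text
t: 36.55
tool_pos: [0.5061, 0.3785, 0.2051]
orientation: [-2.851, -1.318, -0.005]
force: [1.3, 0.4, 0.3]
opening: 0.037
gripper_force: 0.0
```

>>> {"method": "arm_command", "body": {
  "increments": "0.6 0 0 0 -0.14; 0.6 0 0 0 -0.28; 0.6 0 0 0 -0.42; 0.6 0 0 0 -0.56; 0.6 0 0 0 -0.705"
}}

```text
t: 37.05
tool_pos: [0.5054, 0.378, 0.2022]
orientation: [2.215, 2.228, 0.001]
force: [0.1, 0.2, 0.6]
opening: 0.0374
gripper_force: 0.0
```

>>> {"method": "arm_command", "body": {
  "increments": "0.6 -45 -2 0 0; 0.6 -90 -4 0 0; 0.6 -135 -6 0 0; 0.6 -180 -8 0 0; 0.6 -225 -10 0 0"
}}

```text
t: 37.55
tool_pos: [0.495, 0.1514, 0.2023]
orientation: [2.22, 2.221, 0.001]
force: [0.4, 0.6, -0.3]
opening: 0.0372
gripper_force: 0.0
```

>>> {"method": "arm_command", "body": {
  "increments": "0.6 -45 -2 0 0; 0.6 -90 -4 0 0; 0.6 -135 -6 0 0; 0.6 -180 -8 0 0; 0.6 -225 -10 0 0"
}}

```text
t: 38.05
tool_pos: [0.485, -0.0738, 0.2025]
orientation: [2.22, 2.221, 0.001]
force: [0.4, -1.5, 0.4]
opening: 0.0372
gripper_force: 0.0
```

>>> {"method": "arm_command", "body": {
  "increments": "0.6 -45 -1 0 0; 0.6 -90 -2 0 0; 0.6 -135 -3 0 0; 0.6 -180 -4 0 0; 0.6 -220 -5 0 0"
}}

```text
t: 38.55
tool_pos: [0.4799, -0.2944, 0.2024]
orientation: [2.221, 2.22, 0.0]
force: [0.8, -0.2, -0.0]
opening: 0.0369
gripper_force: 0.0
```

>>> {"method": "arm_command", "body": {
  "increments": "0.6 0 0 0 0; 0.6 0 0 0 0; 0.6 0 0 0 0"
}}

```text
t: 38.85
tool_pos: [0.4804, -0.2912, 0.2017]
orientation: [-2.221, -2.222, -0.001]
force: [1.0, 0.2, -0.9]
opening: 0.0369
gripper_force: 0.0
```

Run:
```python
from h import *
st()
T=robot.read_camera("top");S=robot.read_camera("scene");cv2.imwrite("pics/top7.png",T);cv2.imwrite("pics/scene7.png",S)
for r in reels_top(T):print(r)
for o in blobs(S,(0,0,110),(180,70,255),80,800,(290,165,385,265)):print(o[:2])
f=8;x0,y0=143,210;C=np.array([505.6,377.7])
g=cv2.cvtColor(cv2.resize(T[y0:y0+32,x0:x0+32],None,fx=f,fy=f,interpolation=2),cv2.COLOR_BGR2GRAY)
v,u=np.nonzero(g>115); P=np.array([onz("top",((a+.5)/f-.5+x0,(b+.5)/f-.5+y0),.085)[:2]*1e3-C for a,b in zip(u,v)]);P=P[np.hypot(*(P+[3,4]).T)<12]
mu=P.mean(0);U=np.linalg.svd(P-mu,full_matrices=False)[2][0];print(len(P),mu,np.arctan2(mu[1],mu[0]),U,np.arctan(U[1]/U[0])-np.pi)
```

```text
t 38.85 tcp [ 480.4 -291.2  201.7] psi 1.5712 zz [ 0.  0. -1.] F [ 1.   0.2 -0.9] open 36.9 q [-0.64  0.05  1.65  0.    1.44 -0.64]
(array([260.6 , 184.64]), 301.3, array([631.8, 101.2,  30. ]))
(array([283.53, 187.89]), 295.9, array([624. ,  35.2,  30. ]))
(array([330.74, 192.26]), 295.1, array([ 614.9, -100.1,   30. ]))
(array([363.06, 258.6 ]), 284.9, array([ 428.9, -194.2,   30. ]))
(array([307.89, 212.83]), 277.0)
(array([342.48, 234.46]), 302.9)
(array([359.96, 246.87]), 316.6)
938 [-5.51511926 -6.76154264] -2.255013321153207 [-0.68269761 -0.73070102] -2.322244433806304
```

>>> {"method": "arm_command", "body": {
  "increments": "0.6 -11 -0.7 0 0; 0.6 -11 -0.7 0 0; 0.6 -11 -0.7 15 0; 0.6 -11 -0.7 35 0; 0.6 -11 -0.7 60 0",
  "grip_force": 35
}}

```text
t: 39.45
tool_pos: [0.4799, -0.303, 0.1406]
orientation: [2.221, 2.221, 0.0]
force: [0.3, 0.3, -0.9]
opening: 0.0372
gripper_force: 0.0
```

>>> {"method": "arm_command", "body": {
  "increments": "0.6 0 0 15 0; 0.6 0 0 25 0; 0.6 0 0 30 0; 0.6 0 0 30 0; 0.6 0 0 30 0"
}}

```text
t: 39.95
tool_pos: [0.4801, -0.3034, 0.1124]
orientation: [2.22, 2.22, 0.0]
force: [1.0, 0.2, 0.2]
opening: 0.0374
gripper_force: 0.0
```

>>> {"method": "arm_command", "body": {
  "increments": "0.6 0 0 0 0; 0.8 0 0 0 0; 0.9 0 0 0 0; 1 0 0 0 0; 1 0 0 0 0"
}}

```text
t: 40.45
tool_pos: [0.4796, -0.303, 0.1116]
orientation: [2.221, 2.221, 0.0]
force: [0.4, 0.4, 1.1]
opening: 0.0125
gripper_force: 35.0
```

>>> {"method": "arm_command", "body": {
  "increments": "1 0 0 0 0; 1 0 0 0 0; 1 0 0 0 0"
}}

```text
t: 40.75
tool_pos: [0.4796, -0.303, 0.1116]
orientation: [2.221, 2.221, 0.0]
force: [0.3, 1.0, 0.8]
opening: 0.0124
gripper_force: 35.0
```

Run:
```python
from h import *
st()
```

```text
t 40.75 tcp [ 479.6 -303.   111.6] psi 1.5708 zz [ 0. -0. -1.] F [0.3 1.  0.8] open 12.4 q [-0.65  0.14  1.72 -0.    1.28 -0.65]
```

>>> {"method": "arm_command", "body": {
  "increments": "1 0 0 -10 0; 1 0 0 -30 0; 1 0 0 -60 0; 1 0 0 -90 0; 1 0 0 -110 0"
}}

```text
t: 41.25
tool_pos: [0.4801, -0.3033, 0.2247]
orientation: [2.219, 2.22, 0.001]
force: [1.0, -1.1, 0.0]
opening: 0.0124
gripper_force: 35.0
```

>>> {"method": "arm_command", "body": {
  "increments": "1 40 -1 0 0; 1 85 -3 0 0; 1 130 -5 0 0; 1 175 -6 0 0; 1 220 -7 0 0"
}}

```text
t: 41.75
tool_pos: [0.4722, -0.0814, 0.2222]
orientation: [2.222, 2.22, 0.001]
force: [1.1, 0.4, -0.4]
opening: 0.0123
gripper_force: 35.0
```

>>> {"method": "arm_command", "body": {
  "increments": "1 45 -1 0 0; 1 90 -3 0 0; 1 135 -5 0 0; 1 180 -6 0 0; 1 220 -7 0 0"
}}

```text
t: 42.25
tool_pos: [0.4651, 0.1392, 0.2223]
orientation: [2.221, 2.222, 0.001]
force: [0.6, -0.1, 0.1]
opening: 0.0122
gripper_force: 35.0
```

>>> {"method": "arm_command", "body": {
  "increments": "1 45 -1 0 0; 1 90 -2 0 0; 1 130 -3 0 0; 1 152 -4 0 0; 1 159 -4 0 0"
}}

```text
t: 42.75
tool_pos: [0.4609, 0.2983, 0.2219]
orientation: [-2.218, -2.224, -0.0]
force: [0.1, -0.7, 0.2]
opening: 0.0128
gripper_force: 35.0
```

>>> {"method": "arm_command", "body": {
  "increments": "1 0 0 0 0; 1 0 0 10 0; 1 0 0 25 0; 1 0 0 40 0; 1 0 0 45 0"
}}

```text
t: 43.25
tool_pos: [0.4603, 0.2945, 0.1731]
orientation: [-2.222, -2.219, 0.007]
force: [-0.6, -0.3, -0.9]
opening: 0.0128
gripper_force: 35.0
```

>>> {"method": "arm_command", "body": {
  "increments": "1 0 0 0 0; 1 0 0 0 0; 1 0 0 0 0"
}}

```text
t: 43.55
tool_pos: [0.462, 0.2962, 0.1772]
orientation: [2.221, 2.221, 0.002]
force: [0.6, 0.9, -0.6]
opening: 0.0122
gripper_force: 35.0
```

Run:
```python
from h import *
st()
T=robot.read_camera("top");S=robot.read_camera("scene");cv2.imwrite("pics/top8.png",T);cv2.imwrite("pics/scene8.png",S)
for r in reels_top(T):print(r)
for o in blobs(S,(0,0,110),(180,70,255),80,800,(290,165,385,265)):print(o[:2])
cv2.imwrite("pics/c8.png",np.hstack([cv2.resize(T[195:265,150:220],None,fx=5.5,fy=5.5,interpolation=2),cv2.resize(S[200:270,405:475],None,fx=5.5,fy=5.5,interpolation=2)]))
```

```text
t 43.55 tcp [462.  296.2 177.2] psi 1.5707 zz [ 0.001  0.001 -1.   ] F [ 0.6  0.9 -0.6] open 12.2 q [ 0.48  0.03  1.71 -0.    1.39  0.48]
(array([260.63, 184.7 ]), 308.0, array([631.6, 101.1,  30. ]))
(array([283.53, 187.91]), 303.1, array([624. ,  35.2,  30. ]))
(array([330.75, 192.28]), 301.8, array([ 614.8, -100.1,   30. ]))
(array([307.9 , 212.84]), 276.4)
(array([342.56, 234.57]), 301.5)
(array([360.  , 246.87]), 315.5)
```

View pics/c8.png

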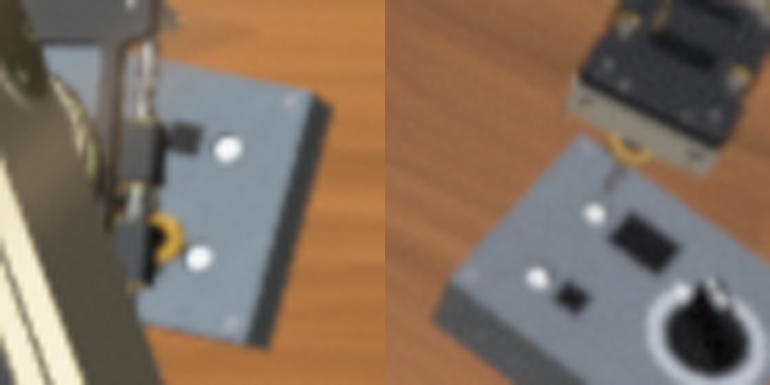

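Run:
```python
from h import *
zt=177.2-106.6
for n,x0,y0,ox in (("scene",405,200,385),("top",150,195,0)):
    for z in (zt,zt+45,zt+50):
        p=proj(n,[[.462,.2965,z/1e3]])[0]; print(n,z,np.round((p-[x0,y0]+.5)*5.5-.5+[ox,0],1))
    print("btn",np.round((proj(n,[[.4615,.2971,.046]])[0]-[x0,y0]+.5)*5.5-.5+[ox,0],1))
f=lambda c,x0,y0:(np.array(c)+.5)/5.5-.5+[x0,y0]
p,g=tri(f((628-385,152),405,200),f((166,238),150,195));print(p,g)
S=cv2.imread("pics/scene8.png")
g=cv2.resize(S[228:242,440:456],None,fx=40,fy=40,interpolation=2)
cv2.imwrite("pics/c9.png",g)
```

```text
scene 70.6 [603.8 192.8]
scene 115.6 [627.3 150.1]
scene 120.6 [630.  145.1]
btn [593.  214.9]
top 70.6 [186.5 251.6]
top 115.6 [160.5 240.6]
top 120.6 [157.5 239.4]
btn [198.6 258.2]
[0.46299352 0.29583909 0.1146702 ] 3.139812487436976
```

View pics/c9.png

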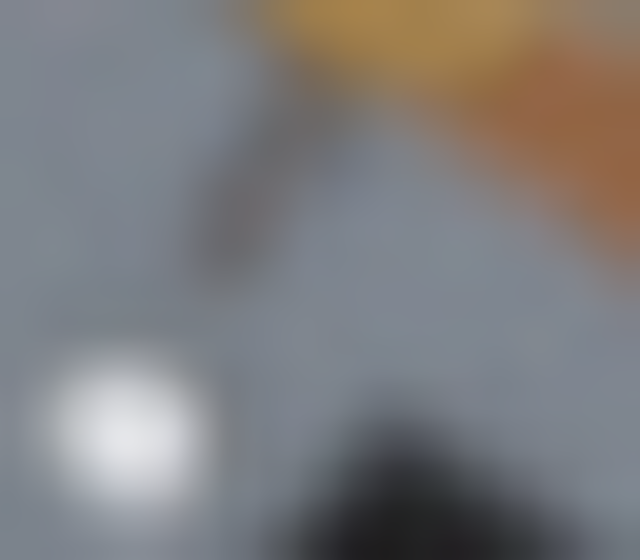

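>>> {"method": "arm_command", "body": {
  "increments": "1 0.5 -0.4 4 0; 1 0.5 -0.4 9 0; 1 0.5 -0.4 14 0; 1 0.5 -0.4 18 0; 1 0.5 -0.4 21 0"
}}

```text
t: 44.15
tool_pos: [0.4609, 0.2964, 0.1547]
orientation: [-2.221, -2.221, 0.001]
force: [-0.2, 0.3, -0.6]
opening: 0.0127
gripper_force: 35.0
```

>>> {"method": "arm_command", "body": {
  "increments": "1 0 0 1.5 0; 1 0 0 3 0; 1 0 0 4.5 0; 1 0 0 5.5 0; 1 0 0 6.5 0"
}}

```text
t: 44.65
tool_pos: [0.4613, 0.2966, 0.1493]
orientation: [2.221, 2.221, 0.001]
force: [-1.6, -0.9, 2.8]
opening: 0.0124
gripper_force: 35.0
```

>>> {"method": "arm_command", "body": {
  "increments": "1 0 0 0.5 0; 1 0 0 1 0; 1 0 0 1 0; 1 0 0 1 0; 1 0 0 1 0"
}}

```text
t: 45.15
tool_pos: [0.4614, 0.2967, 0.1484]
orientation: [2.221, 2.221, 0.001]
force: [-1.2, -0.7, 5.4]
opening: 0.0126
gripper_force: 35.0
```

Run:
```python
from h import *
st()
```

```text
t 45.15 tcp [461.4 296.7 148.4] psi 1.5708 zz [ 0.001  0.    -1.   ] F [-1.2 -0.7  5.4] open 12.6 q [0.48 0.06 1.74 0.   1.34 0.48]
```

>>> {"method": "arm_command", "body": {
  "increments": "1 0 0 0.5 0; 1 0 0 0.5 0; 1 0 0 0.5 0; 1 0 0 0.5 0; 1 0 0 0.5 0"
}}

```text
t: 45.65
tool_pos: [0.4615, 0.2967, 0.1482]
orientation: [2.221, 2.221, 0.001]
force: [-2.1, -1.1, 8.0]
opening: 0.0126
gripper_force: 35.0
```

>>> {"method": "arm_command", "body": {
  "increments": "1 0 0 0 0; 1 0 0 0 0; 1 0 0 0 0"
}}

```text
t: 45.95
tool_pos: [0.4615, 0.2967, 0.1482]
orientation: [2.221, 2.221, 0.001]
force: [-2.3, -0.6, 7.5]
opening: 0.0124
gripper_force: 35.0
```

>>> {"method": "arm_command", "body": {
  "increments": "1 0 0 -5 0; 1 0 0 -15 0; 1 0 0 -22 0; 1 0 0 -27 0; 1 0 0 -30 0"
}}

```text
t: 46.45
tool_pos: [0.4614, 0.2967, 0.1782]
orientation: [2.221, 2.221, 0.001]
force: [0.4, -0.0, -0.5]
opening: 0.0124
gripper_force: 35.0
```

Run:
```python
from h import *
st()
```

```text
t 46.45 tcp [461.4 296.7 178.2] psi 1.5708 zz [ 0.001  0.    -1.   ] F [ 0.4 -0.  -0.5] open 12.4 q [ 0.48  0.03  1.71 -0.    1.4   0.48]
```

>>> {"method": "arm_command", "body": {
  "increments": "1 -3 18 0 0; 1 -6 36 0 0; 1 -9 50 0 0; 1 -10 55.4 0 0; 1 -10 55.4 0 0"
}}

```text
t: 46.95
tool_pos: [0.5168, 0.2863, 0.1772]
orientation: [-2.222, -2.22, 0.001]
force: [-0.8, -0.0, -0.9]
opening: 0.0125
gripper_force: 35.0
```

>>> {"method": "arm_command", "body": {
  "increments": "1 0 0 0 0; 1 0 0 0 0; 1 0 0 0 0"
}}

```text
t: 47.25
tool_pos: [0.5161, 0.2868, 0.1775]
orientation: [-2.221, -2.222, 0.0]
force: [0.5, 0.7, -0.7]
opening: 0.0122
gripper_force: 35.0
```

Run:
```python
from h import *
st()
```

```text
t 47.25 tcp [516.1 286.8 177.5] psi 1.5713 zz [-0.  0. -1.] F [ 0.5  0.7 -0.7] open 12.2 q [0.42 0.14 1.6  0.   1.4  0.42]
```

>>> {"method": "arm_command", "body": {
  "increments": "1 0 0.5 5 0; 1 0 0.5 10 0; 1 0 0.5 15 0; 1 0 0.5 19 0; 1 0 0.5 22 0"
}}

```text
t: 47.75
tool_pos: [0.5168, 0.2864, 0.1547]
orientation: [-2.221, -2.221, 0.001]
force: [0.4, 1.3, -1.2]
opening: 0.0123
gripper_force: 35.0
```

>>> {"method": "arm_command", "body": {
  "increments": "1 0 0 2 0; 1 0 0 4 0; 1 0 0 5.5 0; 1 0 0 6.5 0; 1 0 0 7.5 0"
}}

```text
t: 48.25
tool_pos: [0.5172, 0.2866, 0.1484]
orientation: [2.221, 2.221, 0.001]
force: [-1.8, -0.9, 6.2]
opening: 0.0123
gripper_force: 35.0
```

>>> {"method": "arm_command", "body": {
  "increments": "1 0 0 0 0; 1 0 0 0 0; 1 0 0 0 0; 1 0 0 0 0; 1 0 0 0 0"
}}

```text
t: 48.75
tool_pos: [0.5172, 0.2866, 0.1484]
orientation: [2.221, 2.221, 0.001]
force: [-2.1, -1.1, 5.0]
opening: 0.0125
gripper_force: 35.0
```

Run:
```python
from h import *
st()
```

```text
t 48.75 tcp [517.2 286.6 148.4] psi 1.5708 zz [ 0.  0. -1.] F [-2.1 -1.1  5. ] open 12.5 q [0.42 0.17 1.62 0.   1.35 0.42]
```

>>> {"method": "arm_command", "body": {
  "increments": "1 0 0 0.7 0; 1 0 0 0.7 0; 1 0 0 0.7 0; 1 0 0 0.7 0; 1 0 0 0.7 0"
}}

```text
t: 49.25
tool_pos: [0.5174, 0.2867, 0.1482]
orientation: [2.221, 2.221, 0.002]
force: [-3.3, -0.8, 8.7]
opening: 0.0126
gripper_force: 35.0
```

>>> {"method": "arm_command", "body": {
  "increments": "1 0 0 0 0; 1 0 0 0 0; 1 0 0 0 0"
}}

```text
t: 49.55
tool_pos: [0.5174, 0.2867, 0.1482]
orientation: [2.221, 2.221, 0.002]
force: [-2.6, -0.9, 8.9]
opening: 0.0125
gripper_force: 35.0
```

>>> {"method": "arm_command", "body": {
  "increments": "1 0 0 -5 0; 1 0 0 -20 0; 1 0 0 -40 0; 1 0 0 -60 0; 1 0 0 -74 0"
}}

```text
t: 50.05
tool_pos: [0.5176, 0.2868, 0.2236]
orientation: [2.221, 2.221, 0.003]
force: [0.4, -0.1, -0.4]
opening: 0.0125
gripper_force: 35.0
```

>>> {"method": "arm_command", "body": {
  "increments": "1 -40 -3 0 0; 1 -85 -6 0 0; 1 -130 -9 0 0; 1 -175 -12 0 0; 1 -220 -15 0 0"
}}

```text
t: 50.55
tool_pos: [0.5017, 0.065, 0.2217]
orientation: [2.221, 2.222, 0.001]
force: [0.7, -0.6, -0.5]
opening: 0.0122
gripper_force: 35.0
```

>>> {"method": "arm_command", "body": {
  "increments": "1 -45 -3 0 0; 1 -90 -6 0 0; 1 -135 -9 0 0; 1 -180 -12 0 0; 1 -220 -15 0 0"
}}

```text
t: 51.05
tool_pos: [0.4866, -0.1556, 0.2218]
orientation: [2.222, 2.22, 0.0]
force: [0.9, -0.7, 0.1]
opening: 0.0124
gripper_force: 35.0
```

>>> {"method": "arm_command", "body": {
  "increments": "1 -45 -2 0 0; 1 -90 -4 0 0; 1 -130 -6 0 0; 1 -145 -7 0 0; 1 -149.5 -7.5 0 0"
}}

```text
t: 51.55
tool_pos: [0.4791, -0.3044, 0.2213]
orientation: [-2.224, -2.219, 0.0]
force: [-0.9, 0.7, -0.2]
opening: 0.0125
gripper_force: 35.0
```

>>> {"method": "arm_command", "body": {
  "increments": "1 0 0 0 0; 1 0 0 0 0; 1 0 0 0 0; 1 0 0 0 0"
}}

```text
t: 51.95
tool_pos: [0.4799, -0.3018, 0.2214]
orientation: [2.22, 2.223, 0.0]
force: [0.1, -0.5, -0.6]
opening: 0.0123
gripper_force: 35.0
```

Run:
```python
from h import *
st()
```

```text
t 51.95 tcp [ 479.9 -301.8  221.4] psi 1.5723 zz [ 0.  0. -1.] F [ 0.1 -0.5 -0.6] open 12.3 q [-0.65  0.05  1.61  0.    1.48 -0.65]
```

>>> {"method": "arm_command", "body": {
  "increments": "1 -0.8 -0.5 10 0; 1 -0.8 -0.5 25 0; 1 -0.8 -0.5 40 0; 1 -0.8 -0.5 52 0; 1 -0.8 -0.5 58 0"
}}

```text
t: 52.45
tool_pos: [0.478, -0.303, 0.1605]
orientation: [-2.219, -2.219, 0.001]
force: [0.0, 0.2, -0.8]
opening: 0.0124
gripper_force: 35.0
```

>>> {"method": "arm_command", "body": {
  "increments": "1 0 0 4 0; 1 0 0 8 0; 1 0 0 12 0; 1 0 0 16 0; 1 0 0 18 0"
}}

```text
t: 52.95
tool_pos: [0.4791, -0.3037, 0.1451]
orientation: [2.221, 2.221, 0.0]
force: [0.3, -0.5, -0.1]
opening: 0.0121
gripper_force: 35.0
```

Run:
```python
from h import *
st()
S=robot.read_camera("scene");cv2.imwrite("pics/scene9.png",S);crop(S,250,130,70,60,8,"pics/c10.png")
```

```text
t 52.95 tcp [ 479.1 -303.7  145.1] psi 1.5708 zz [ 0. -0. -1.] F [ 0.3 -0.5 -0.1] open 12.1 q [-0.66  0.11  1.69  0.    1.34 -0.66]
```

View pics/c10.png

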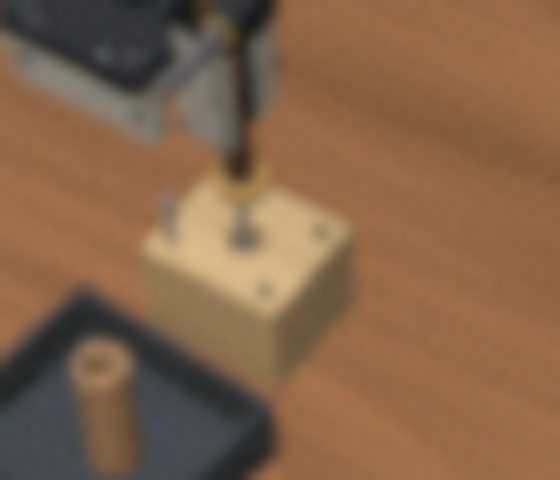

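>>> {"method": "arm_command", "body": {
  "increments": "1 1 0 5 0; 1 1 0 12 0; 1 1 0 20 0; 1 1 0 26 0; 1 1 0 30 0"
}}

```text
t: 53.5
tool_pos: [0.4786, -0.3024, 0.1141]
orientation: [-2.221, -2.22, 0.0]
force: [0.3, -0.2, -0.7]
opening: 0.0122
gripper_force: 35.0
```

>>> {"method": "arm_command", "body": {
  "increments": "1 0 0 1 0; 1 0 0 2 0; 1 0 0 3 0; 1 0 0 3 0; 1 0 0 3 0"
}}

```text
t: 54.0
tool_pos: [0.4792, -0.3029, 0.1125]
orientation: [2.221, 2.221, 0.0]
force: [0.6, -0.7, -0.7]
opening: 0.0124
gripper_force: 35.0
```

Run:
```python
from h import *
st()
```

```text
t 54.0 tcp [ 479.2 -302.9  112.5] psi 1.5708 zz [ 0. -0. -1.] F [ 0.6 -0.7 -0.7] open 12.4 q [-0.65  0.14  1.72 -0.    1.28 -0.65]
```

>>> {"method": "arm_command", "body": {
  "increments": "1 0 0 0.7 0; 1 0 0 0.7 0; 0.9 0 0 0.7 0; 0.8 0 0 0.7 0; 0.6 0 0 0.7 0"
}}

```text
t: 54.5
tool_pos: [0.4791, -0.3028, 0.1117]
orientation: [2.221, 2.221, 0.0]
force: [0.7, 0.6, -0.3]
opening: 0.0226
gripper_force: 0.0
```

>>> {"method": "arm_command", "body": {
  "increments": "0.6 0 0 0 0; 0.6 0 0 0 0; 0.6 0 0 0 0; 0.6 0 0 -10 0; 0.6 0 0 -30 0"
}}

```text
t: 55.0
tool_pos: [0.478, -0.302, 0.1406]
orientation: [-2.219, -2.219, 0.001]
force: [0.1, -0.2, 0.5]
opening: 0.0373
gripper_force: 0.0
```

>>> {"method": "arm_command", "body": {
  "increments": "0.6 0 0 -35 0; 0.6 0 0 -80 0; 0.6 -40 -20 -110 0; 0.6 -85 -35 -110 0; 0.6 -130 -50 -110 0"
}}

```text
t: 55.5
tool_pos: [0.4293, -0.4347, 0.2552]
orientation: [2.216, 2.219, -0.001]
force: [0.1, -0.1, -0.0]
opening: 0.0372
gripper_force: 0.0
```

>>> {"method": "arm_command", "body": {
  "increments": "0.6 -30 -40 0 0; 0.6 -60 -80 0 0; 0.6 -60 -80 0 0; 0.6 -60 -80 0 0; 0.6 -60 -80 0 0"
}}

```text
t: 56.0
tool_pos: [0.3498, -0.4923, 0.2521]
orientation: [2.221, 2.221, 0.001]
force: [-0.0, 0.6, 0.6]
opening: 0.0373
gripper_force: 0.0
```

Run:
```python
from h import *
st()
T=robot.read_camera("top");S=robot.read_camera("scene");cv2.imwrite("pics/top10.png",T);cv2.imwrite("pics/scene10.png",S)
for r in reels_top(T):print(r)
a=cv2.resize(T[165:265,140:430],(780,269),interpolation=2);b=cv2.resize(S[135:285,215:495],(780,418),interpolation=2)[:330]
cv2.imwrite("pics/c11.png",np.vstack([a,b]))
```

```text
t 56.0 tcp [ 349.8 -492.3  252.1] psi 1.5712 zz [ 0.001 -0.    -1.   ] F [-0.   0.6  0.6] open 37.3 q [-1.04  0.14  1.47  0.    1.54 -1.04]
(array([260.61, 184.71]), 309.7, array([631.6, 101.2,  30. ]))
(array([283.53, 187.92]), 304.1, array([623.9,  35.2,  30. ]))
(array([330.75, 192.29]), 303.2, array([ 614.8, -100.1,   30. ]))
```

View pics/c11.png

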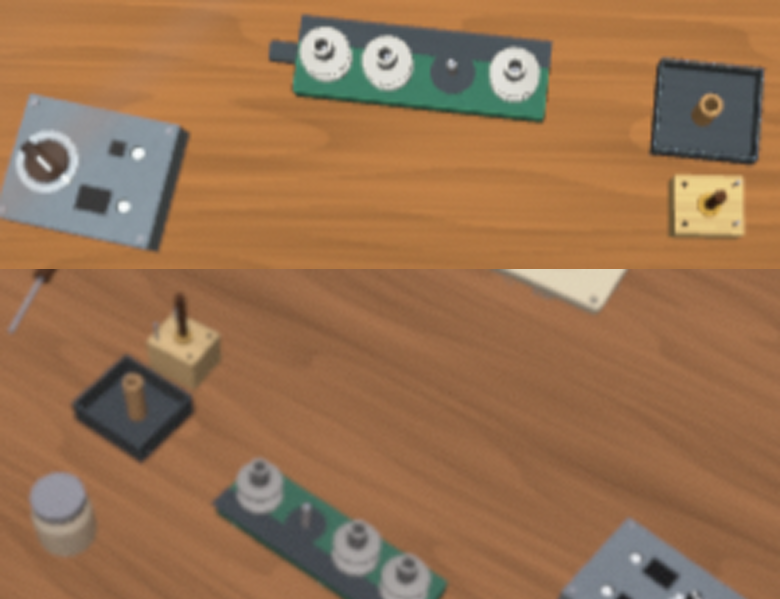

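The final picture shows three reels seated on spindles 1, 3 and 4, near (515,70), (387,62) and (325,52). The core stands in the tray at (710,105), the stylus is back in its block at (712,205), and the pointer faces the mark. I'm handing in.

```bash
python3 -c "
from plant import robot
print(robot.close_job())"
```

```text
the job is handed in; nothing more can be done
None
```

The job is handed in, but no verdict came back: the one core is in the tray, three reels sit on spindles 1, 3 and 4, the knob is at its mark by my measurement (pointer about -2.275 rad, mark about -2.285 rad), both zero buttons were pressed to their stops in order, and the stylus is back in its block.

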